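# Change the bench feeder over to the next batch

## Robot

A 7-joint arm with a two-finger parallel gripper is mounted at the origin on a cart in front of the work surface, level with it; the furniture and walls round the work are solid. World frame = base frame: x ahead of the robot, y to its left, z up, the work surface at z = 0. Lengths are in m, angles in rad, forces in N, time in s.
With the tool pointing down it reaches from about 0.425 to 0.925 m from the base axis. Payload 6.8 kg.
Tool frame: the origin (TCP) lies midway between the tips of the shut fingers; the grasp point (between the pads) lies 19 mm behind it; z points along the fingers, y is the direction in which the jaws open and shut (so a half turn about z gives the same grasp; the last joint's range is limited). The gripper opens to 85 mm and grips with 20 to 120 N. Pads are 22 mm wide; open, the fingers measure 114 mm over their backs; the gripper's body (76 mm by 85 mm) begins 54 mm behind the grasp point. The pads swing forward as they close: fully open they stand 13 mm farther back than shut.
Start: joints at [1.054, 0.477, 0.022, 1.555, -0.011, 1.109, -0.083], TCP at [0.268, -0.619, 0.231] pointing down, gripper open.
Joint ranges: [-2.96, 2.96], [-0.34, 2.1], [-1.41, 1.46], [0.24, 2.44], [-1.37, 4.51], [0.17, 1.92], [-2.96, 2.96]. Speed limits (rad/s): [2.39, 2.39, 3.14, 3.14, 3.14, 3.14, 3.14].

## Interface

Orientations are given as a unit quaternion [w, x, y, z].
In Python, from station import bot gives the robot as it stands. The module is installed in compiled form; this text tells all that it offers.
- The arm moves only by the tool play_rows, never from a script. Its argument "motion" is a list of rows, each a list of 2 entries, a list of its own where there are three numbers: the shift along the tool's x, y, z as a fraction of full scale, then the turn, a rotation vector about the tool's x, y, z as a fraction of full scale. In form: [[[tx, ty, tz], [rx, ry, rz]], ...]. A call has 1 to 8 rows; each row is the pose to reach, as a shift and turn from the pose measured when the call began, along the tool's axes at that moment, turning the shorter way round; what a row does not reach only later rows make up. Full scale, the value 1, is 400 mm for a shift and 360 degrees for a turn. A row lasts 1/10 s, in which the tool goes at most 50 mm and 8.59 degrees, less where a joint would pass 70% of its speed; a pose out of reach is approached as far as the arm can. A call with a number of a shift or a turn outside -1 to 1 is refused whole. A call with a gripper value outside its range is refused whole. "fingers" is the finger opening in mm, from 0 to 85.4, set as the call begins (left out, the last holds). The fingers move at their own pace and stop on an object; "grip_force" is the grip in N (left out, the last holds). Time passes only in rows, so rows that repeat a pose let the fingers close. It gives the time, the measured TCP pose, the force and the opening at its end, in the units of the state.
- bot.get_obs(): the state, without advancing time (a new reading comes with each control period).
- bot.read_camera(name): name is "scene" or "top" or "wrist"; returns a dict with "pixels" (384x512x3 uint8, red, green, blue), "range_z" (384x512 float32, m along the optical axis (not along the pixel's ray), 0 where there is no reading), "fovy" (degrees; the focal length in pixels is half the picture's height over the tangent of half this angle, whatever the lens; pixels are square), "cx", "cy" (the principal point, pixels), "pose" (4x4, takes a point from camera to world coordinates). Camera axes: x right, y down, z forward; pixel columns grow to the right and rows downward; lengths in m; the calibration is good to about 2 mm. A picture is of the moment at which its call begins.
- bot.hand_in(): hands the job in, once; it reports no verdict.
The state is a dict: "t": time; "q": joint angles; "joint_vel": joint speeds; "joint_torque": joint torques, N m; "eef_pos": TCP position; "tool_rot": TCP orientation; "contact_force": force on the tool from outside, world axes, zero at the start; "torque": the same for the moment, N m; "gripper_width": opening from 0.0 (shut) to 1.0 (fully open).
Only numpy, scipy, OpenCV 4.12 (cv2) and the standard library are available. Lean on these libraries where they do the work, as an engineer would, in place of code of your own. Each camera call takes 0.05 s, during which the arm holds its last target.

## Task

Change the feeder over to the next batch: before you touch anything in the tray, lift the sprung selector and turn it from fast to the middle, neutral notch, letting it drop fully home. With it in neutral, move the finished wheels from the feed tray into the plywood bin, turn the piece counter back to its zero stop, and lay all the loose rectangular sawn blanks flat in the tray, lengthwise along the feed direction (pointing at the roller); only then lift the selector again, turn it on clockwise to the slow notch (one stud) and let it drop home. Leave the sanding block and the tape measure where they are.

Things in the scene. Friction and masses are not known exactly. Their poses are not given: they have to be found in the camera images.
- selector_grip (a point): Centre of the selector's black bar grip, on its turning axis: bar 56 x 13 mm, 25 mm high. The 34 mm hub and the steel index arm (its pin 30 mm from the axis) lie under the bar, tops 12.5 mm below this point. x: along the bar towards the arm, the pointer; z up. 92.5 mm above the bench when seated. Brass marks at the notches: three studs fast, short bar neutral, one stud slow.
- selector (a joint): Angle of the selector (rad), growing clockwise seen from above: notch 0 = fast (three studs, where it starts), notch 0.785 = neutral (short bar, the middle notch), notch 1.571 = slow (one stud). The pin has about 0.06 rad play in a notch; while it is in a notch the selector cannot turn.
- selector_lift (a joint): How far the selector is pulled up against its spring (m): 0 = home in a notch, 0.016 = upper stop. From about 0.009 up it turns freely (lift it 12 to 14 mm); the spring pushes down with 3.5 N at the bottom, 7.5 N at the top. Let go between notches it stays up on a tooth, at about 0.008.
- counter_grip (a point): Centre of the black bar grip of the piece counter's reset knob, on its turning axis. The bar is 44 x 12 mm and 22 mm high (11 mm above and below this point), over a round hub 30 mm wide; this point is 85 mm above the bench. x axis: along the bar towards its pointer end; z up.
- counter (a joint): Angle of the counter knob (rad), growing clockwise seen from above; 0 = hard zero stop (pointer on the long black tick, towards the gearbox's front), up to 3.3. It starts somewhere between 1.0 and 2.4, stays where it is left and takes about 0.04 N m to turn back (anticlockwise).
- gearbox: Grey feed gearbox, fixed, 132 x 226 mm at its foot, top face 60 mm above the bench. Origin at the centre of its underside; x axis to its back, y axis to its left, z up; selector at the left (+58 mm in y), counter at the right (-58 mm).
- tray_floor (a point): Centre of the floor of the aluminium feed tray (fixed; the floor is 4 mm above the bench). Inside it measures 97 mm along its x axis (the feed direction, towards the black roller at its far edge) and 220 mm along its y axis (left). Fences 11 mm above the floor at the front and at both sides; the roller's top is 15 mm above the floor.
- bin: Open plywood parts bin, 130 x 170 x 40 mm outside, walls and floor 6 mm, fixed; origin at the centre of its underside, x along the 130 mm side, y along the 170 mm side, z up.
- wheel_a_mid (a point): Centre of a finished wooden wheel 48 mm across and 14 mm thick, lying flat in the tray at the start. May be absent.
- wheel_b_mid (a point): Centre of a finished wooden wheel 42 mm across and 14 mm thick, lying flat in the tray at the start. May be absent.
- old_block: Sanding block 46 x 90 x 31 mm with a brown top, a bystander; origin at the centre of its underside.
- measure: Yellow tape measure, 34 x 82 x 64 mm, a bystander; origin at the centre of its underside.
- blank_a_mid (a point): Centre of a plain sawn wooden blank 35 x 70 x 20 mm (x across, y lengthwise, z up), lying on the bench to the right of the tray at the start. May be absent.
- blank_b_mid (a point): Centre of a plain sawn wooden blank 35 x 70 x 20 mm (x across, y lengthwise, z up), lying on the bench to the right of the tray at the start. May be absent.
- blank_c_mid (a point): Centre of a plain sawn wooden blank 35 x 70 x 20 mm (x across, y lengthwise, z up), lying on the bench to the right of the tray at the start. May be absent.
Not all that is in view belongs to the job. What is shaped like the part that bears wheel_b_mid but black is not meant.

How it is judged:
By the outcome, as a careful person would: the job done as asked, in the order asked, and still so for the second after the job is handed in, with the robot touching nothing.
Of blank_a, blank_b, blank_c only 2 to 3 are there at a start; the rules pass over those that are not, and their reading is None.
Of wheel_a, wheel_b only 1 to 2 are there at a start; the rules pass over those that are not, and their reading is None.
At some moment in a run one of blank_a, blank_b, blank_c may be knocked a few centimetres aside while the robot is not near it.
Once in a run the grip may slacken for a moment while it holds something.
It also fails if it takes over 210 s, if anything falls off the work surface, if the arm or the gripper's body presses on something with over 40 N, if the wrist force passes 120 N, or if a joint passes its speed limit or range.

## Working session

There is one attempt and no reset: what is moved stays moved. The work goes in short steps, Python scripts to look and compute and a tool call to move; the robot and the scene stay as the last step left them, time stands still between calls to the robot, and variables do not carry over. Pictures are saved under pics/ and viewed, and the job is handed in when it is done.

Besides the shell and the picture viewer there is one more tool, called after "Emit:" as name(argument=value, ...), one argument or row to a line, values as JSON. play_rows: Moves the arm, as the interface text tells. Shift numbers are shares of 400 mm and turn numbers shares of 360 degrees, none past 1 either way. Its arguments: {"type":"object","properties":{"motion":{"type":"array"},"fingers":{"type":"number"},"grip_force":{"type":"number"}},"required":["motion"]}

```bash
mkdir -p pics; ls
cat > h.py <<'E'
import numpy as np, cv2
from station import bot
def cam(n):
    c=bot.read_camera(n); c['f']=c['pixels'].shape[0]/2/np.tan(np.radians(c['fovy'])/2); return c
def save(c,fn,box=None,s=1):
    im=c['pixels'][...,::-1]
    if box: im=im[box[1]:box[3],box[0]:box[2]]
    if s!=1: im=cv2.resize(im,None,fx=s,fy=s,interpolation=cv2.INTER_CUBIC)
    cv2.imwrite('pics/'+fn,im)
def px(c,u,v,z=None):
    """world point; by depth, or at the plane z"""
    P=np.array(c['pose']); d=np.array([(u-c['cx'])/c['f'],(v-c['cy'])/c['f'],1.])
    if z is None: 
        r=c['range_z'][int(round(v)),int(round(u))]; return P[:3,:3]@(d*r)+P[:3,3]
    w=P[:3,:3]@d; return P[:3,3]+w*(z-P[2,3])/w[2]
def cloud(c):
    P=np.array(c['pose']); h,w=c['range_z'].shape
    u,v=np.meshgrid(np.arange(w),np.arange(h)); r=c['range_z']
    X=np.stack([(u-c['cx'])/c['f']*r,(v-c['cy'])/c['f']*r,r],-1)
    return X@P[:3,:3].T+P[:3,3]
E
python3 - <<'E'
from h import *
o=bot.get_obs(); print(o)
for n in ['scene','top','wrist']:
    c=cam(n); save(c,n+'0.png'); print(n,c['fovy'],c['cx'],c['cy'],np.round(c['pose'],3).tolist())
E
```

```text
pics
{'t': 0.0, 'q': array([ 1.05386198,  0.47778053,  0.02234542,  1.55642757, -0.01147673,
        1.10932753, -0.08311012]), 'joint_vel': array([ 5.33767870e-05, -1.86890406e-03,  1.69884374e-03,  1.62002608e-03,
       -9.54211089e-04, -6.17246177e-05,  1.63991984e-03]), 'joint_torque': array([ 3.36268258e-04, -5.96444178e+01,  1.60811026e+00, -2.81190813e+01,
        1.24497194e-02,  9.24247492e-03,  1.20208142e-05]), 'eef_pos': array([ 0.26808335, -0.61884072,  0.23034905]), 'tool_rot': array([-8.69087148e-04,  9.79177328e-01,  2.03004769e-01, -2.60687331e-04]), 'contact_force': array([-0.57237775,  0.21662301,  0.61555345]), 'torque': array([-0.03329905,  0.03357729, -0.0049357 ]), 'gripper_width': 0.9920957646185418}
scene 45.22689838824342 261.59684765797715 191.19221273345585 [[-0.269, -0.813, 0.517, -0.188], [-0.963, 0.22, -0.155, 0.116], [0.012, -0.54, -0.842, 1.293], [0.0, 0.0, 0.0, 1.0]]
top 55.79139024529727 257.326267863644 189.29589397502542 [[0.13, -0.971, 0.199, 0.343], [-0.992, -0.126, 0.03, -0.132], [-0.004, -0.201, -0.98, 1.088], [0.0, 0.0, 0.0, 1.0]]
wrist 63.51759493817336 253.3266050853604 189.49913970250708 [[0.396, -0.874, -0.282, 0.34], [-0.918, -0.378, -0.119, -0.587], [-0.002, 0.307, -0.952, 0.373], [0.0, 0.0, 0.0, 1.0]]
```

View pics/scene0.png

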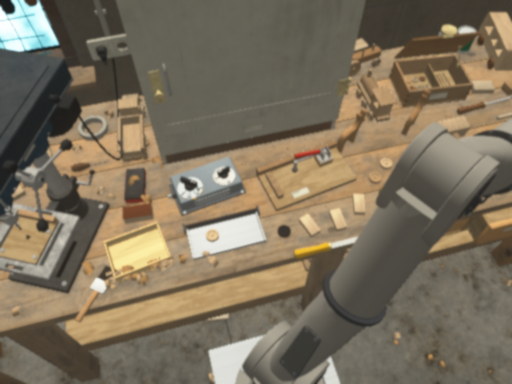

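View pics/top0.png

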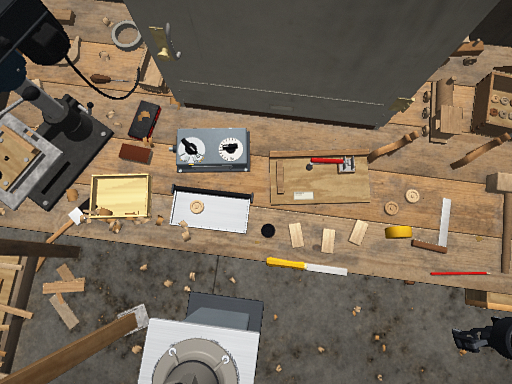

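View pics/wrist0.png

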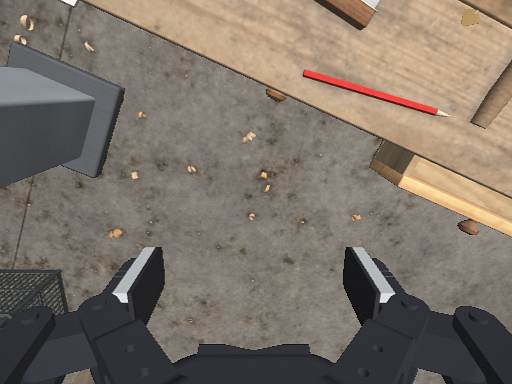

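Run:
```python
from h import *
c=cam('top'); np.save('top0.npy',c,allow_pickle=True)
save(c,'t1.png',(80,90,260,260),4.4); save(c,'t2.png',(160,170,440,290),2.8); save(c,'t3.png',(165,120,260,180),8)
for n,u,v in [('wheel',197,207),('selgrip',190,148),('cgrip',231,148),('black',268,230),('ba',296,235),('bb',328,240),('bc',357,232),('chip',185,231),('w1',391,209),('w2',413,196),('bin',120,195),('boxtop',235,135),('trayfl',220,212)]:
    print(n,np.round(px(c,u,v),4))
```

```text
wheel [0.483  0.0715 0.0203]
selgrip [0.6365 0.1028 0.1043]
cgrip [ 0.6553 -0.0111  0.0921]
black [ 0.443  -0.1466  0.0158]
ba [ 0.4385 -0.2295  0.0221]
bb [ 0.4361 -0.3234  0.023 ]
bc [ 0.47   -0.4048  0.0249]
chip [0.4079 0.0945 0.0224]
w1 [ 0.5524 -0.5024  0.016 ]
w2 [ 0.6004 -0.5657  0.0156]
bin [0.4911 0.3128 0.0056]
boxtop [ 0.7075 -0.0131  0.0587]
trayfl [0.4788 0.0031 0.0064]
```

View pics/t1.png

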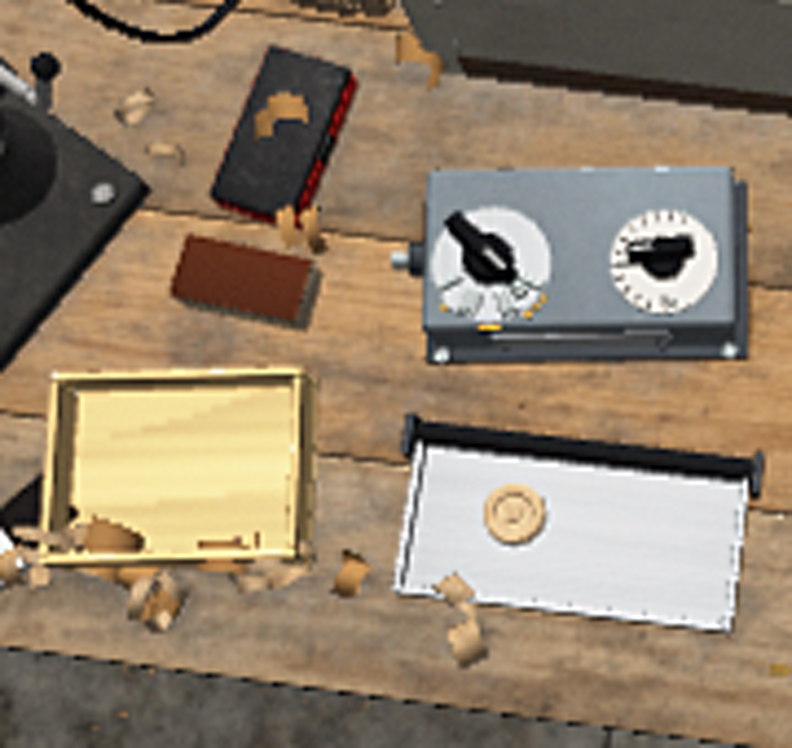

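View pics/t2.png

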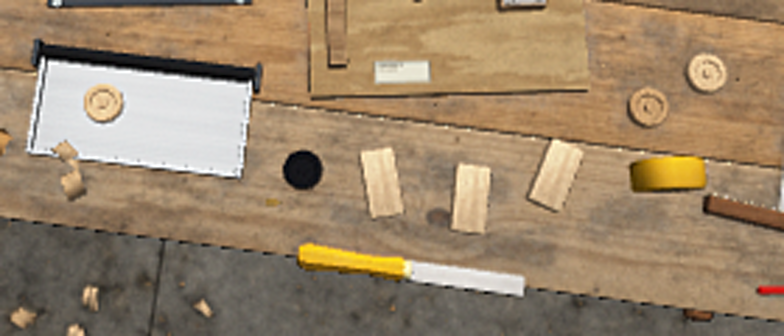

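View pics/t3.png

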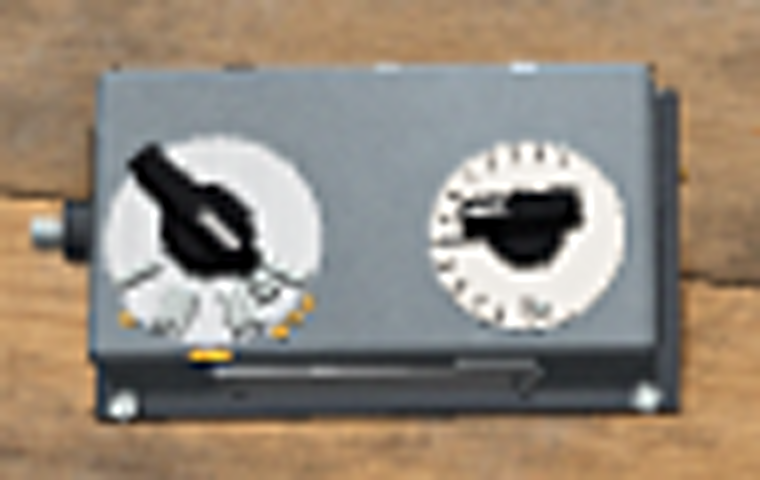

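```bash
cat >> h.py <<'E'
def rect(pts):
    (cx,cy),(w,h),a=cv2.minAreaRect(pts[:,:2].astype(np.float32)*1000); return np.round([cx,cy,w,h,a],1)
def blob(c,seed,zr,hole=None):
    X=cloud(c); m=((X[...,2]>zr[0])&(X[...,2]<zr[1])).astype(np.uint8)
    n,l=cv2.connectedComponents(m,connectivity=4); k=l[seed[1],seed[0]]
    return X[l==k]if k else None
E
python3 - <<'E'
from h import *
c=np.load('top0.npy',allow_pickle=True).item()
for n,s,zr in [('gearbox',(235,135),(.05,.07)),('tray',(220,212),(-.002,.011)),('wheel',(197,207),(.012,.03)),('black',(268,230),(.008,.03)),('ba',(296,235),(.012,.03)),('bb',(328,240),(.012,.03)),('bc',(357,232),(.012,.03)),('binrim',(150,195),(.03,.05)),('block',(135,152),(.02,.04)),('measure',(397,230),(.03,.08))]:
    p=blob(c,s,zr)
    print(n, None if p is None else (rect(p), len(p), np.round(np.median(p[:,2]),4)))
X=cloud(c)
m=(X[...,2]>.08)&(X[...,2]<.115)&(X[...,0]<.75)&(X[...,0]>.55)&(X[...,1]<.15)&(X[...,1]>-.06)
p=X[m]
for q in (p[p[:,1]>.05],p[p[:,1]<.05]): 
    t=q[q[:,2]>np.percentile(q[:,2],90)-.008]; print(rect(t),t[:,2].max(),len(t))
E
```

```text
gearbox (array([662.9,  52.6, 117.9, 209.4,   7. ]), 2341, np.float64(0.0621))
tray (array([477.8,  33.6,  97.6, 220.5,   0.8]), 2140, np.float64(0.0059))
wheel (array([484.4,  74. ,  39.7,  40. ,   5.3]), 157, np.float64(0.0183))
black (array([ 441.6, -145.5,   38.7,   38.6,    7.5]), 158, np.float64(0.0142))
ba (array([ 438.7, -229.3,   69.9,   35.3,   15.6]), 293, np.float64(0.0217))
bb (array([ 434.3, -323.5,   36.1,   69.7,   89.8]), 303, np.float64(0.0216))
bc (array([ 471. , -410. ,   35.8,   71. ,   72.3]), 304, np.float64(0.0216))
binrim None
block (array([621. , 285.2,  91.2,  45.8,  85.1]), 471, np.float64(0.0332))
measure (array([ 482.7, -519.8,   32.8,   68.7,    7.7]), 308, np.float64(0.0606))
[643.1 107.9  53.   12.   52.5] 0.11175237442459418 86
[660.3  -6.5  13.4  43.4  13.7] 0.10186554215087262 66
```

```bash
cat >> h.py <<'E'
from scipy.spatial.transform import Rotation as Ro
def tool(o=None):
    o=o or bot.get_obs(); q=o['tool_rot']; return np.array(o['eef_pos']),Ro.from_quat([q[1],q[2],q[3],q[0]])
def go(x,y,z,yaw):
    """fractions for a move to TCP x,y,z (m), tool y axis at yaw (deg), pointing down"""
    p,R=tool(); a=np.radians(yaw); Y=np.array([np.cos(a),np.sin(a),0]);Z=np.array([0,0,-1.]);X=np.cross(Y,Z)
    T=Ro.from_matrix(np.stack([X,Y,Z],1))
    d=R.inv().apply(np.array([x,y,z])-p)/.4; r=(R.inv()*T).as_rotvec()/(2*np.pi)
    print('[[%.4f,%.4f,%.4f],[%.4f,%.4f,%.4f]]'%(*d,*r),'dist mm',np.round(np.linalg.norm(d)*400,1),'deg',np.round(np.linalg.norm(r)*360,1))
def st():
    o=bot.get_obs(); p,R=tool(o); Y=R.as_matrix()[:,1]; Z=R.as_matrix()[:,2]
    print('t %.2f'%o['t'],'p',np.round(p*1000,1),'yaw %.1f'%np.degrees(np.arctan2(Y[1],Y[0])),'tilt',np.round(Z,3),'F',np.round(o['contact_force'],1),'w %.1f'%(o['gripper_width']*85.4),'q',np.round(o['q'],2))
E
python3 - <<'E'
from h import *
c=np.load('top0.npy',allow_pickle=True).item()
for u,v in [(200,103),(250,113),(300,118),(250,80),(250,40)]: print(np.round(px(c,u,v),3))
st(); go(.600,.08,.26,-37.5)
E
```

```text
[0.788 0.103 0.076]
[ 0.798 -0.045  0.022]
[ 0.798 -0.202  0.03 ]
[ 0.781 -0.053  0.264]
[ 0.781 -0.057  0.43 ]
t 0.20 p [ 268.2 -619.1  230.7] yaw -66.6 tilt [-0.001  0.001 -1.   ] F [ 0.4 -0.1  0. ] w 85.4 q [ 1.05  0.48  0.02  1.56 -0.01  1.11 -0.08]
[[1.4560,-1.2739,-0.0720],[-0.0002,-0.0000,-0.0808]] dist mm 774.4 deg 29.1
```

Emit:
play_rows(
  motion=[
    [[0.728,-0.637,-0.072],[0,0,-0.0808]],
    [[0.728,-0.637,-0.072],[0,0,-0.0808]],
    [[0.728,-0.637,-0.072],[0,0,-0.0808]],
    [[0.728,-0.637,-0.072],[0,0,-0.0808]],
    [[0.728,-0.637,-0.072],[0,0,-0.0808]],
    [[0.728,-0.637,-0.072],[0,0,-0.0808]],
    [[0.728,-0.637,-0.072],[0,0,-0.0808]],
    [[0.728,-0.637,-0.072],[0,0,-0.0808]],
  ],
  fingers=40,
)

```text
t: 1.0
eef_pos: [0.4352, -0.2663, 0.2601]
tool_rot: [-0.001, 0.896, 0.443, 0.0]
contact_force: [-0.1, -0.7, -0.2]
gripper_width: 0.473
```

```bash
python3 -c "
from h import *
st(); go(.600,.08,.26,-37.5)"
```

```text
t 1.00 p [ 435.2 -266.3  260.1] yaw -37.3 tilt [ 0.     0.001 -1.   ] F [-0.1 -0.7 -0.2] w 40.4 q [ 0.66  0.19 -0.27  1.89  0.06  1.06 -0.28]
[[0.9382,-0.1977,0.0015],[-0.0001,-0.0002,0.0004]] dist mm 383.5 deg 0.2
```

Emit:
play_rows(
  motion=[
    [[0.938,-0.198,0],[0,0,0]],
    [[0.938,-0.198,0],[0,0,0]],
    [[0.938,-0.198,0],[0,0,0]],
    [[0.938,-0.198,0],[0,0,0]],
    [[0.938,-0.198,0],[0,0,0]],
    [[0.938,-0.198,0],[0,0,0]],
    [[0.938,-0.198,0],[0,0,0]],
    [[0.938,-0.198,0],[0,0,0]],
  ],
)

```text
t: 1.8
eef_pos: [0.6004, 0.0837, 0.2606]
tool_rot: [-0.001, 0.896, 0.445, 0.001]
contact_force: [0.3, -0.7, 0.1]
gripper_width: 0.473
```

```bash
python3 -c "
from h import *
st(); c=cam('wrist'); np.save('w1.npy',c,allow_pickle=True); save(c,'w1.png',None,1.5); print(np.round(c['pose'],3)[:3,3])"
```

```text
t 1.80 p [600.4  83.7 260.6] yaw -37.2 tilt [ 0.     0.002 -1.   ] F [ 0.3 -0.7  0.1] w 40.4 q [ 0.11  0.38 -0.46  1.67  0.18  1.14 -1.04]
[0.648 0.146 0.404]
```

View pics/w1.png

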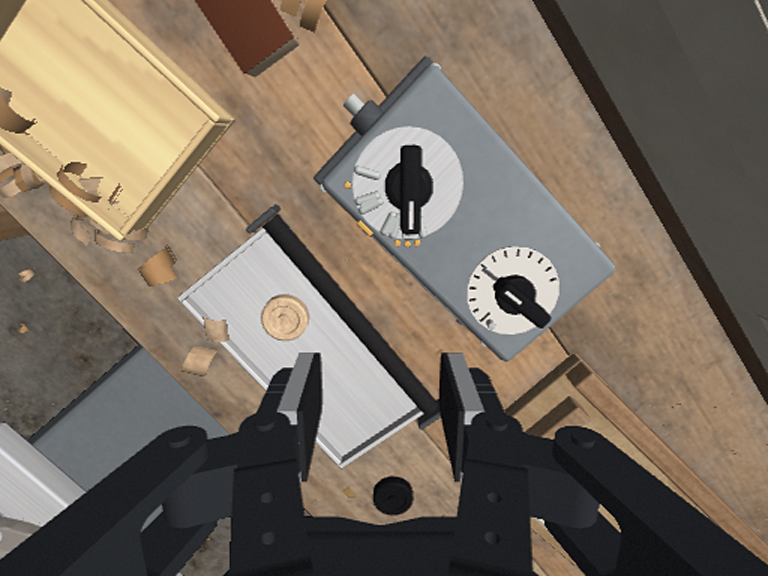

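```bash
python3 -c "
from h import *
c=np.load('w1.npy',allow_pickle=True).item()
save(c,'w1a.png',(220,70,390,250),4.2)
X=cloud(c)
for zlo,yl in ((.097,(.07,.16)),(.09,(-.06,.05))):
  m=(X[...,2]>zlo)&(X[...,2]<.12)&(X[...,0]<.75)&(X[...,0]>.55)&(X[...,1]>yl[0])&(X[...,1]<yl[1]); p=X[m]; print(rect(p),len(p),np.median(p[:,2]))
p=X[(X[...,2]>.052)&(X[...,2]<.068)&(X[...,0]<.76)&(X[...,0]>.57)&(X[...,1]>-.1)&(X[...,1]<.2)];print(rect(p))
"
```

```text
[642.9 108.4  54.9  13.1  53.2] 819 0.1051413193476512
[659.   -5.9  12.1  43.7  14.5] 452 0.09604361406830741
[662.7  53.  116.2 209.1   8.2]
```

View pics/w1a.png

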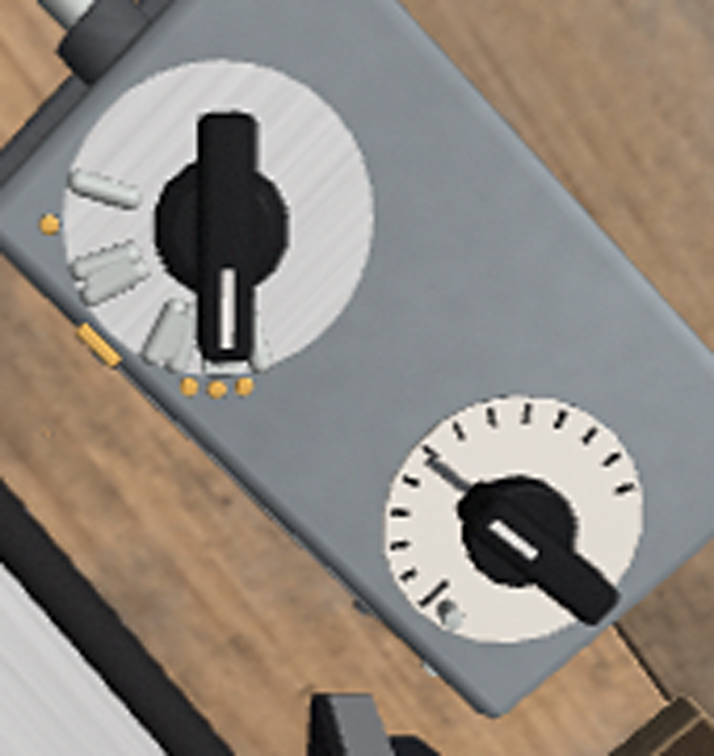

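```bash
python3 -c "
from h import *
st(); go(.643,.1082,.130,-37); go(.643,.1082,.084,-37)"
```

```text
t 1.85 p [601.7  90.3 260.7] yaw -36.8 tilt [ 0.002  0.007 -1.   ] F [1.7 6.2 1.1] w 40.0 q [ 0.11  0.38 -0.46  1.67  0.18  1.14 -1.05]
[[0.0956,0.0568,0.3272],[-0.0004,-0.0011,0.0004]] dist mm 138.2 deg 0.4
[[0.0948,0.0571,0.4422],[-0.0004,-0.0011,0.0004]] dist mm 182.3 deg 0.4
```

Emit:
play_rows(
  motion=[
    [[0.0956,0.0568,0.15],[0,-0.001,0]],
    [[0.0956,0.0568,0.24],[0,-0.001,0]],
    [[0.0956,0.0568,0.327],[0,-0.001,0]],
    [[0.0956,0.0568,0.327],[0,-0.001,0]],
    [[0.0956,0.0568,0.327],[0,-0.001,0]],
    [[0.0956,0.0568,0.327],[0,-0.001,0]],
  ],
)

```text
t: 2.45
eef_pos: [0.6445, 0.1082, 0.1331]
tool_rot: [-0.001, 0.895, 0.447, 0.002]
contact_force: [-0.7, 0.1, 0.6]
gripper_width: 0.467
```

```bash
python3 -c "
from h import *
st(); go(.643,.1082,.130,-37); go(.643,.1082,.084,-37)"
```

```text
t 2.45 p [644.5 108.2 133.1] yaw -36.9 tilt [ 0.002  0.003 -1.   ] F [-0.7  0.1  0.6] w 39.8 q [ 0.04  0.58 -0.42  1.67  0.27  0.95 -1.13]
[[-0.0022,-0.0030,0.0077],[-0.0000,-0.0005,0.0003]] dist mm 3.4 deg 0.2
[[-0.0026,-0.0030,0.1227],[-0.0000,-0.0005,0.0003]] dist mm 49.1 deg 0.2
```

Emit:
play_rows(
  motion=[
    [[-0.0025,-0.003,0.04],[0,-0.0005,0]],
    [[-0.0025,-0.003,0.08],[0,-0.0005,0]],
    [[-0.0025,-0.003,0.11],[0,-0.0005,0]],
    [[-0.0025,-0.003,0.122],[0,-0.0005,0]],
    [[-0.0025,-0.003,0.122],[0,-0.0005,0]],
    [[-0.0025,-0.003,0.122],[0,-0.0005,0]],
  ],
)

```text
t: 3.05
eef_pos: [0.6431, 0.1084, 0.0843]
tool_rot: [-0.0, 0.894, 0.447, 0.0]
contact_force: [0.5, -0.3, 0.7]
gripper_width: 0.466
```

```bash
python3 -c "
from h import *
c=cam('wrist');save(c,'w2.png',None,1.5);st(); go(.643,.1082,.084,-37)"
```

```text
t 3.10 p [643.4 108.4  84.6] yaw -36.9 tilt [ 0.001  0.001 -1.   ] F [ 0.2 -0.8  0.2] w 40.4 q [ 0.02  0.63 -0.4   1.71  0.31  0.87 -1.15]
[[-0.0011,-0.0004,0.0015],[0.0000,-0.0001,0.0003]] dist mm 0.8 deg 0.1
```

View pics/w2.png

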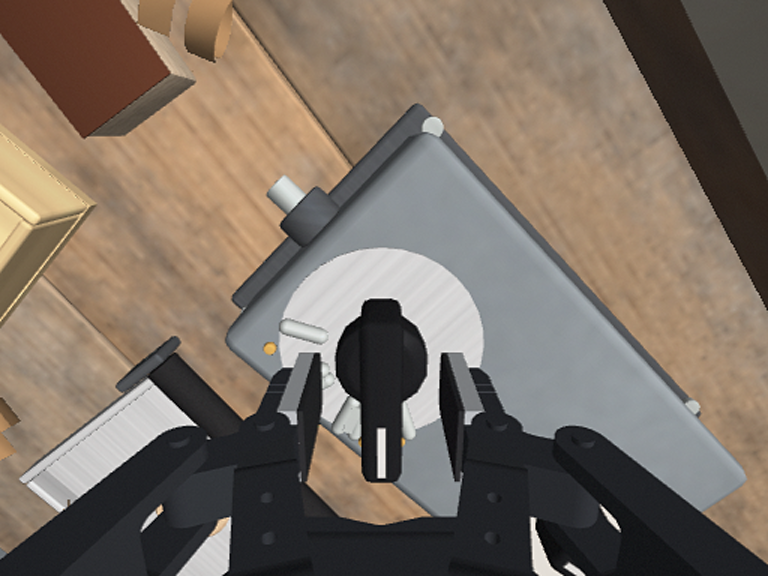

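The bar sits centred between the pads and parallel to them (bar at x≈380 px, pads at 310 and 452). Closing.

Emit:
play_rows(
  motion=[
    [[0,0,0],[0,0,0]],
    [[0,0,0],[0,0,0]],
    [[0,0,0],[0,0,0]],
    [[0,0,0],[0,0,0]],
    [[0,0,0],[0,0,0]],
    [[0,0,0],[0,0,0]],
  ],
  fingers=5,
  grip_force=50,
)

```text
t: 3.7
eef_pos: [0.6437, 0.1087, 0.0853]
tool_rot: [0.0, 0.894, 0.447, 0.001]
contact_force: [-1.4, 0.3, 6.3]
gripper_width: 0.14
```

```bash
python3 -c "
from h import *
st()"
```

```text
t 3.70 p [643.7 108.7  85.3] yaw -36.9 tilt [ 0.002  0.001 -1.   ] F [-1.4  0.3  6.3] w 11.9 q [ 0.02  0.63 -0.4   1.7   0.31  0.87 -1.15]
```

Emit:
play_rows(
  motion=[
    [[0,0,-0.01],[0,0,0]],
    [[0,0,-0.02],[0,0,0]],
    [[0,0,-0.033],[0,0,0]],
    [[0,0,-0.033],[0,0,0]],
    [[0,0,-0.033],[0,0,0]],
    [[0,0,-0.033],[0,0,0]],
  ],
)

```text
t: 4.3
eef_pos: [0.6436, 0.1086, 0.0981]
tool_rot: [-0.0, 0.894, 0.447, 0.001]
contact_force: [3.0, 1.0, -8.7]
gripper_width: 0.14
```

```bash
python3 -c "
from h import *
c=cam('wrist');save(c,'w3.png',(128,170,384,362),3);st();go(.6435,.1085,.098,-81.8)"
```

```text
t 4.35 p [643.6 108.6  98.1] yaw -36.9 tilt [ 0.001  0.001 -1.   ] F [ 2.8  1.  -7.7] w 12.0 q [ 0.03  0.62 -0.41  1.7   0.3   0.89 -1.15]
[[-0.0004,-0.0002,0.0003],[0.0000,-0.0003,0.1248]] dist mm 0.2 deg 44.9
```

View pics/w3.png

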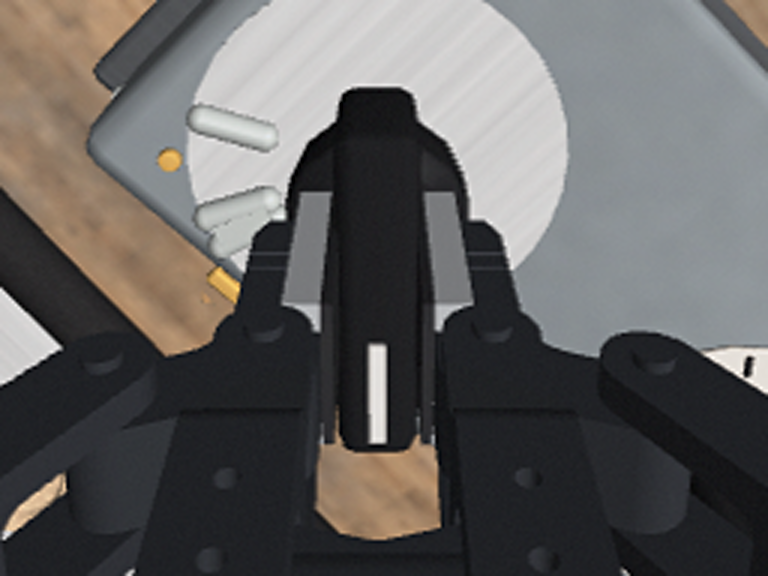

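Emit:
play_rows(
  motion=[
    [[0,0,0],[0,0,0.02]],
    [[0,0,0],[0,0,0.042]],
    [[0,0,0],[0,0,0.064]],
    [[0,0,0],[0,0,0.086]],
    [[0,0,0],[0,0,0.108]],
    [[0,0,0],[0,0,0.125]],
    [[0,0,0],[0,0,0.125]],
    [[0,0,0],[0,0,0.125]],
  ],
)

```text
t: 5.15
eef_pos: [0.644, 0.1079, 0.0981]
tool_rot: [0.0, 0.997, 0.072, 0.001]
contact_force: [5.1, -1.4, -7.7]
gripper_width: 0.137
```

```bash
python3 -c "
from h import *
c=cam('wrist');save(c,'w4.png',(128,170,384,362),3);st();go(.6435,.1085,.098,-81.9)"
```

```text
t 5.20 p [644.  107.9  98.1] yaw -81.8 tilt [ 0.002  0.    -1.   ] F [ 5.4 -1.4 -7.5] w 11.8 q [-0.11  0.59 -0.22  1.71  0.16  0.86 -1.82]
[[-0.0010,-0.0016,0.0003],[0.0000,-0.0003,0.0004]] dist mm 0.8 deg 0.2
```

View pics/w4.png

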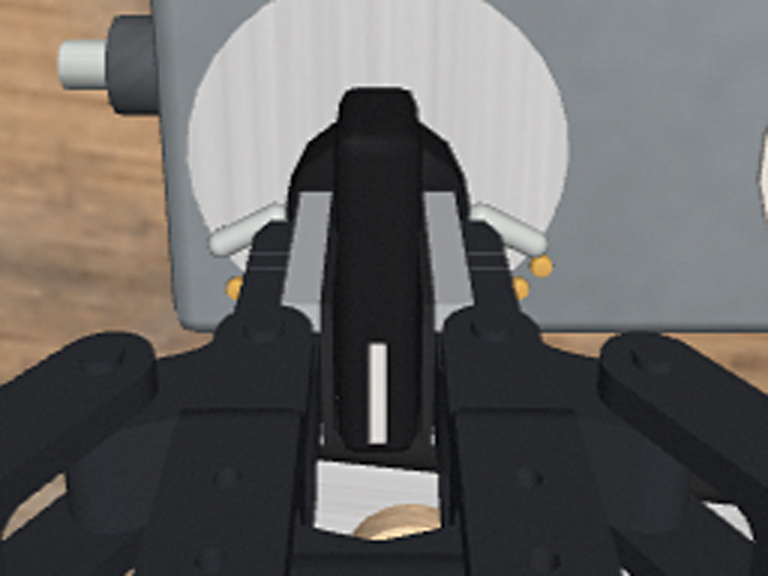

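Emit:
play_rows(
  motion=[
    [[0,0,0.01],[0,0,0]],
    [[0,0,0.02],[0,0,0]],
    [[0,0,0.031],[0,0,0]],
    [[0,0,0.031],[0,0,0]],
    [[0,0,0.031],[0,0,0]],
    [[0,0,0.031],[0,0,0]],
  ],
)

```text
t: 5.8
eef_pos: [0.6441, 0.1079, 0.0858]
tool_rot: [0.0, 0.997, 0.072, 0.001]
contact_force: [2.8, -1.6, -4.3]
gripper_width: 0.137
```

```bash
python3 -c "
from h import *
st()"
```

```text
t 5.80 p [644.1 107.9  85.8] yaw -81.8 tilt [ 0.002  0.    -1.   ] F [ 2.8 -1.6 -4.3] w 11.7 q [-0.11  0.61 -0.22  1.71  0.17  0.84 -1.82]
```

Emit:
play_rows(
  motion=[
    [[0,0,0],[0,0,0]],
    [[0,0,0],[0,0,0]],
    [[0,0,0],[0,0,0]],
    [[0,0,0],[0,0,0]],
    [[0,0,-0.15],[0,0,0]],
    [[0,0,-0.3],[0,0,0]],
    [[0,0,-0.3],[0,0,0]],
    [[0,0,-0.3],[0,0,0]],
  ],
  fingers=40,
)

```text
t: 6.6
eef_pos: [0.6461, 0.1087, 0.2104]
tool_rot: [-0.001, 0.997, 0.072, 0.005]
contact_force: [0.7, -1.0, -0.6]
gripper_width: 0.47
```

```bash
python3 -c "
from h import *
c=cam('wrist');save(c,'w5.png',None,1.5);st()
X=cloud(c)
p=X[(X[...,2]>.096)&(X[...,2]<.125)&(X[...,0]<.75)&(X[...,0]>.55)&(X[...,1]>.05)&(X[...,1]<.16)]; print(rect(p),len(p),np.median(p[:,2]))
p=X[(X[...,2]>.09)&(X[...,2]<.125)&(X[...,0]<.75)&(X[...,0]>.55)&(X[...,1]>-.06)&(X[...,1]<.04)]; print(rect(p),len(p),np.median(p[:,2]))
"
```

```text
t 6.65 p [644.7 108.3 207.7] yaw -81.7 tilt [ 0.005  0.001 -1.   ] F [-0.1 -0.  -0.3] w 40.1 q [-0.09  0.47 -0.23  1.62  0.12  1.05 -1.79]
[643.3 108.3  55.5  12.5   7.8] 960 0.1052898246735205
[659.3  -5.8  12.6  43.6  14.7] 719 0.09605377146962252
```

View pics/w5.png

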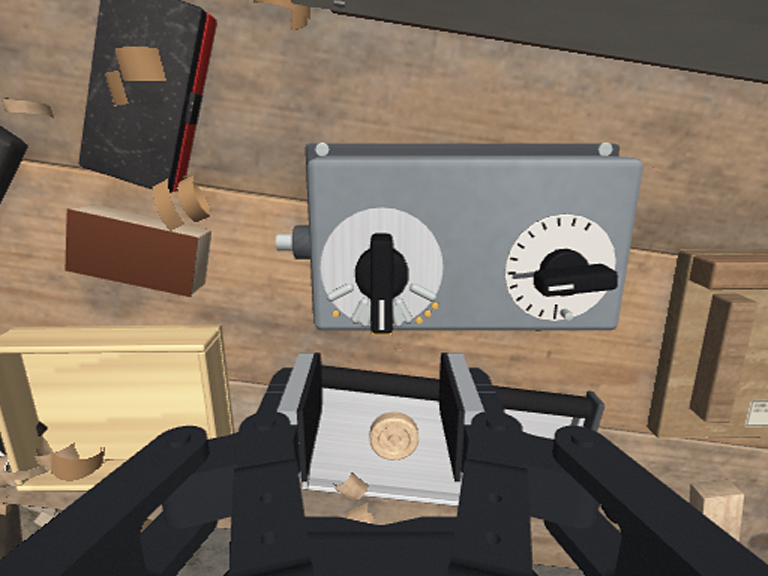

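```bash
python3 -c "
from h import *
c=cam('wrist')
X=cloud(c)
p=X[(X[...,2]>.012)&(X[...,2]<.026)&(X[...,0]<.512)&(X[...,0]>.45)&(X[...,1]>.03)&(X[...,1]<.12)]; print(rect(p),len(p),np.median(p[:,2]))
save(c,'w6.png',(200,230,340,360),5)
print(px(c,394/1.5,436/1.5),px(c,394/1.5,436/1.5,.018))
st(); go(.4845,.074,.08,-89.5)"
```

```text
[484.5  75.1  41.1  40.6   8.9] 783 0.01702476396323266
[0.4872387  0.07471516 0.01845677] [0.48691716 0.07465312 0.018     ]
t 6.70 p [643.6 108.  205.7] yaw -81.7 tilt [ 0.002  0.    -1.   ] F [-0.3 -0.1 -0.6] w 39.5 q [-0.09  0.47 -0.23  1.63  0.12  1.05 -1.79]
[[-0.4064,0.0269,0.3135],[0.0000,-0.0003,0.0215]] dist mm 205.6 deg 7.8
```

View pics/w6.png

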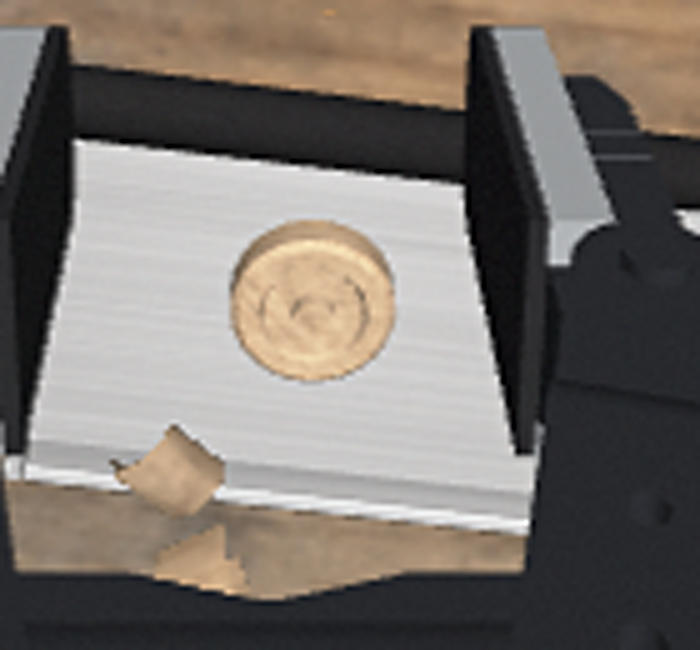

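Emit:
play_rows(
  motion=[
    [[-0.12,0.007,0],[0,0,0.0215]],
    [[-0.24,0.016,0.02],[0,0,0.0215]],
    [[-0.35,0.022,0.1],[0,0,0.0215]],
    [[-0.406,0.025,0.2],[0,0,0.0215]],
    [[-0.406,0.025,0.313],[0,0,0.0215]],
    [[-0.406,0.025,0.313],[0,0,0.0215]],
    [[-0.406,0.025,0.313],[0,0,0.0215]],
    [[-0.406,0.025,0.313],[0,0,0.0215]],
  ],
  fingers=62,
)

```text
t: 7.5
eef_pos: [0.4862, 0.0753, 0.0817]
tool_rot: [-0.0, 1.0, 0.004, 0.002]
contact_force: [-0.0, 0.2, 0.5]
gripper_width: 0.726
```

```bash
python3 -c "
from h import *
st(); go(.4845,.075,.006,-89.5)"
```

```text
t 7.50 p [486.2  75.3  81.7] yaw -89.5 tilt [ 0.004  0.001 -1.   ] F [-0.   0.2  0.5] w 62.0 q [-0.1   0.4  -0.22  2.1   0.14  0.65 -1.97]
[[-0.0052,0.0008,0.1892],[-0.0001,-0.0007,0.0000]] dist mm 75.7 deg 0.3
```

Emit:
play_rows(
  motion=[
    [[-0.005,0.001,0.08],[0,-0.0007,0]],
    [[-0.005,0.001,0.14],[0,-0.0007,0]],
    [[-0.005,0.001,0.175],[0,-0.0007,0]],
    [[-0.005,0.001,0.189],[0,-0.0007,0]],
    [[-0.005,0.001,0.189],[0,-0.0007,0]],
    [[-0.005,0.001,0.189],[0,-0.0007,0]],
  ],
)

```text
t: 8.1
eef_pos: [0.4859, 0.0752, 0.0074]
tool_rot: [-0.001, 1.0, 0.004, 0.001]
contact_force: [0.5, 0.2, -0.5]
gripper_width: 0.726
```

Emit:
play_rows(
  motion=[
    [[0,0,0],[0,0,0]],
    [[0,0,0],[0,0,0]],
    [[0,0,0],[0,0,0]],
    [[0,0,0],[0,0,0]],
    [[0,0,0],[0,0,0]],
    [[0,0,0],[0,0,0]],
  ],
  fingers=30,
  grip_force=40,
)

```text
t: 8.7
eef_pos: [0.487, 0.0753, 0.009]
tool_rot: [-0.001, 1.0, 0.004, 0.002]
contact_force: [-2.3, -0.8, 11.2]
gripper_width: 0.451
```

```bash
python3 -c "
from h import *
c=cam('wrist');save(c,'w7.png',None,1.5)
st(); go(.475,.075,.12,-89.5)"
```

```text
t 8.75 p [487.   75.3   8.9] yaw -89.5 tilt [ 0.005  0.001 -1.   ] F [-2.2 -0.8 11.5] w 39.0 q [-0.13  0.53 -0.18  2.13  0.19  0.49 -2.02]
[[-0.0287,0.0002,-0.2778],[-0.0002,-0.0008,-0.0000]] dist mm 111.7 deg 0.3
```

View pics/w7.png

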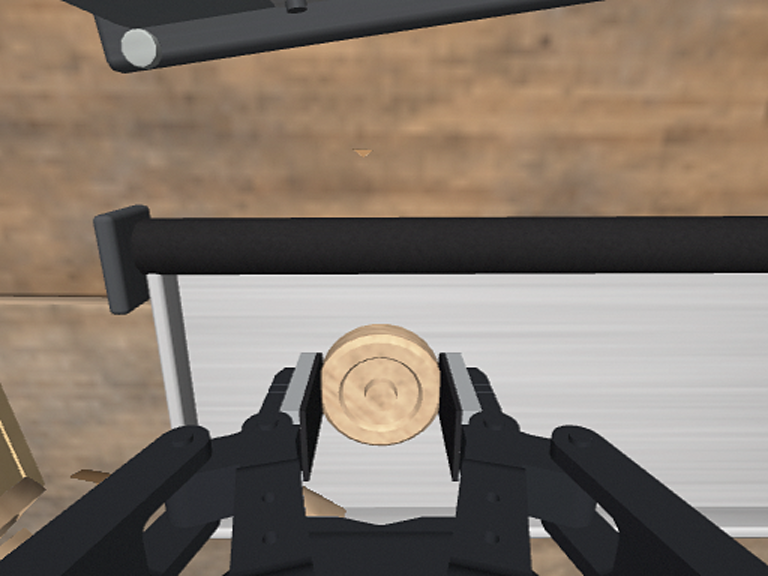

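```bash
python3 -c "
from h import *
c=np.load('top0.npy',allow_pickle=True).item()
P=[px(c,u,v,.04) for u,v in [(91.8,175.2),(150.9,174.5),(148.2,217.3),(89.5,218.4)]]
print(np.round(P,3),np.round(np.mean(P,0),3)); st()
go(.475,.075,.12,-89.5)"
```

```text
[[0.534 0.394 0.04 ]
 [0.559 0.22  0.04 ]
 [0.432 0.204 0.04 ]
 [0.407 0.373 0.04 ]] [0.483 0.298 0.04 ]
t 8.75 p [487.   75.3   8.9] yaw -89.5 tilt [ 0.005  0.001 -1.   ] F [-2.2 -0.8 11.5] w 39.0 q [-0.13  0.53 -0.18  2.13  0.19  0.49 -2.02]
[[-0.0287,0.0002,-0.2778],[-0.0002,-0.0008,-0.0000]] dist mm 111.7 deg 0.3
```

Emit:
play_rows(
  motion=[
    [[0,0,-0.06],[0,0,0]],
    [[0,0,-0.15],[0,0,0]],
    [[0,0,-0.278],[0,0,0]],
    [[0,0,-0.278],[0,0,0]],
    [[0,0,-0.278],[0,0,0]],
  ],
)

```text
t: 9.25
eef_pos: [0.4876, 0.0753, 0.122]
tool_rot: [-0.001, 1.0, 0.004, 0.004]
contact_force: [-0.1, -0.0, -1.0]
gripper_width: 0.452
```

```bash
python3 -c "
from h import *
st();go(.483,.295,.12,-82)"
```

```text
t 9.25 p [487.6  75.3 122. ] yaw -89.5 tilt [ 0.009  0.002 -1.   ] F [-0.1 -0.  -1. ] w 38.6 q [-0.08  0.33 -0.24  2.08  0.12  0.73 -1.95]
[[-0.0072,-0.5493,0.0060],[-0.0002,-0.0014,-0.0209]] dist mm 219.8 deg 7.6
```

Emit:
play_rows(
  motion=[
    [[-0.007,-0.11,0],[0,-0.001,-0.005]],
    [[-0.007,-0.22,0],[0,-0.001,-0.01]],
    [[-0.007,-0.33,0],[0,-0.001,-0.015]],
    [[-0.007,-0.44,0],[0,-0.001,-0.02]],
    [[-0.007,-0.549,0],[0,-0.001,-0.021]],
    [[-0.007,-0.549,0],[0,-0.001,-0.021]],
    [[-0.007,-0.549,0],[0,-0.001,-0.021]],
  ],
)

```text
t: 9.95
eef_pos: [0.4816, 0.2954, 0.1207]
tool_rot: [-0.0, 0.997, 0.071, -0.0]
contact_force: [0.4, -0.9, -0.4]
gripper_width: 0.452
```

```bash
python3 -c "
from h import *
c=cam('wrist');save(c,'w8.png')
st();go(.483,.295,.02,-82)"
```

```text
t 10.00 p [482.1 293.7 120.8] yaw -82.0 tilt [ 0.    -0.001 -1.   ] F [ 1.  -1.   0.2] w 38.9 q [-0.42  0.45 -0.31  1.9   0.18  0.82 -2.25]
[[0.0027,-0.0030,0.2520],[0.0001,-0.0000,0.0001]] dist mm 100.8 deg 0.1
```

View pics/w8.png

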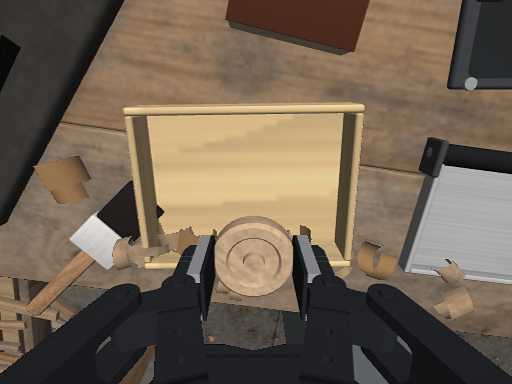

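```bash
python3 -c "
from h import *
c=cam('wrist')
P=[px(c,u,v,.04) for u,v in [(126,109),(364,104),(354,267),(145,268)]]
print(np.round(P,3),np.round(np.mean(P,0),3)); st()"
```

```text
[[0.535 0.392 0.04 ]
 [0.561 0.228 0.04 ]
 [0.433 0.204 0.04 ]
 [0.409 0.374 0.04 ]] [0.484 0.299 0.04 ]
t 10.05 p [482.6 292.9 121.1] yaw -82.1 tilt [ 0.001 -0.001 -1.   ] F [ 0.   0.3 -0.7] w 38.7 q [-0.41  0.45 -0.31  1.9   0.18  0.82 -2.25]
```

Emit:
play_rows(
  motion=[
    [[0.003,-0.012,0.08],[0,0,0]],
    [[0.003,-0.012,0.16],[0,0,0]],
    [[0.003,-0.012,0.23],[0,0,0]],
    [[0.003,-0.012,0.266],[0,0,0]],
    [[0.003,-0.012,0.266],[0,0,0]],
    [[0.003,-0.012,0.266],[0,0,0]],
  ],
)

```text
t: 10.65
eef_pos: [0.4837, 0.2974, 0.0153]
tool_rot: [0.0, 0.998, 0.069, 0.001]
contact_force: [-0.2, 0.7, 0.2]
gripper_width: 0.461
```

Emit:
play_rows(
  motion=[
    [[0,0,0],[0,0,0]],
    [[0,0,0],[0,0,0]],
    [[0,0,0],[0,0,0]],
    [[0,0,-0.05],[0,0,0]],
    [[0,0,-0.15],[0,0,0]],
    [[0,0,-0.27],[0,0,0]],
    [[0,0,-0.38],[0,0,0]],
    [[0,0,-0.38],[0,0,0]],
  ],
  fingers=62,
)

```text
t: 11.45
eef_pos: [0.4868, 0.3002, 0.1742]
tool_rot: [-0.003, 0.998, 0.069, 0.006]
contact_force: [0.3, -0.0, -0.3]
gripper_width: 0.727
```

```bash
python3 -c "
from h import *
c=cam('wrist');save(c,'w9.png');st()"
```

```text
t 11.50 p [485.4 298.9 171.1] yaw -82.1 tilt [ 0.007  0.003 -1.   ] F [-0.5  0.3 -0.5] w 61.8 q [-0.4   0.39 -0.32  1.86  0.16  0.91 -2.23]
```

View pics/w9.png

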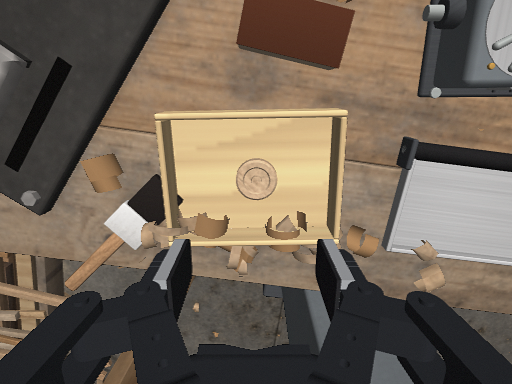

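```bash
python3 -c "
from h import *
st();go(.6593,-.006,.19,14.5)"
```

```text
t 11.50 p [485.4 298.9 171.1] yaw -82.1 tilt [ 0.007  0.003 -1.   ] F [-0.5  0.3 -0.5] w 61.8 q [-0.4   0.39 -0.32  1.86  0.16  0.91 -2.23]
[[0.3265,0.8147,-0.0466],[0.0008,-0.0013,-0.2684]] dist mm 351.6 deg 96.6
```

Emit:
play_rows(
  motion=[
    [[0.05,0.1,-0.046],[0,0,-0.02]],
    [[0.1,0.2,-0.046],[0,0,-0.04]],
    [[0.15,0.32,-0.046],[0,0,-0.06]],
    [[0.2,0.44,-0.046],[0,0,-0.08]],
    [[0.25,0.56,-0.046],[0,0,-0.1]],
    [[0.29,0.68,-0.046],[0,0,-0.12]],
    [[0.31,0.76,-0.046],[0,0,-0.14]],
    [[0.3265,0.8147,-0.046],[0,0,-0.16]],
  ],
  fingers=40,
)

```text
t: 12.3
eef_pos: [0.6594, -0.0114, 0.1877]
tool_rot: [0.001, 0.841, 0.541, 0.002]
contact_force: [-0.2, -0.0, -0.0]
gripper_width: 0.468
```

```bash
python3 -c "
from h import *
st();go(.6593,-.006,.19,14.5)"
```

```text
t 12.30 p [659.4 -11.4 187.7] yaw -24.5 tilt [ 0.005  0.001 -1.   ] F [-0.2 -0.  -0. ] w 39.9 q [ 0.22  0.52 -0.42  1.62  0.24  1.04 -0.69]
[[0.0121,-0.0058,-0.0058],[0.0008,-0.0003,-0.1084]] dist mm 5.9 deg 39.0
```

Emit:
play_rows(
  motion=[
    [[0.012,-0.006,-0.006],[0.001,0,-0.02]],
    [[0.012,-0.006,-0.006],[0.001,0,-0.04]],
    [[0.012,-0.006,-0.006],[0.001,0,-0.06]],
    [[0.012,-0.006,-0.006],[0.001,0,-0.08]],
    [[0.012,-0.006,-0.006],[0.001,0,-0.1]],
    [[0.012,-0.006,-0.006],[0.001,0,-0.108]],
    [[0.012,-0.006,-0.006],[0.001,0,-0.108]],
    [[0.012,-0.006,-0.006],[0.001,0,-0.108]],
  ],
)

```text
t: 13.1
eef_pos: [0.6586, -0.006, 0.189]
tool_rot: [-0.002, 0.614, 0.79, -0.0]
contact_force: [-0.0, 1.0, -0.0]
gripper_width: 0.471
```

```bash
python3 -c "
from h import *
c=cam('wrist');save(c,'w10.png',None,1.5);st()
X=cloud(c)
p=X[(X[...,2]>.085)&(X[...,2]<.11)&(X[...,0]<.72)&(X[...,0]>.6)&(X[...,1]>-.05)&(X[...,1]<.035)]; print(rect(p),len(p),np.median(p[:,2]))
go(.6593,-.006,.12,14.5)"
```

```text
t 13.15 p [658.8  -6.  189.3] yaw 14.3 tilt [-0.002  0.002 -1.   ] F [ 0.6 -0.3 -0.4] w 40.0 q [ 0.31  0.55 -0.57  1.6   0.32  1.08 -0.09]
[659.3  -6.   12.   43.5  14.7] 797 0.09596368573469244
[[-0.0007,0.0016,0.1732],[-0.0003,-0.0004,-0.0005]] dist mm 69.3 deg 0.3
```

View pics/w10.png

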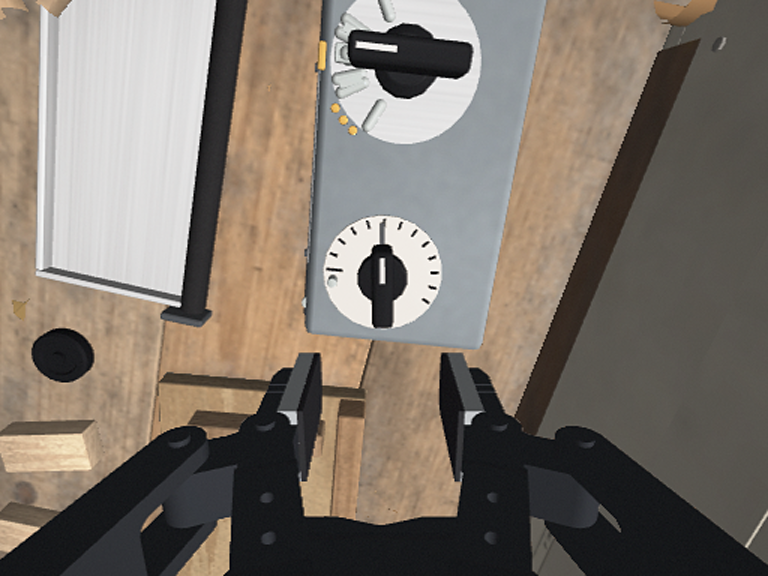

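Emit:
play_rows(
  motion=[
    [[-0.0007,0.0016,0.1],[0,0,-0.0005]],
    [[-0.0007,0.0016,0.18],[0,0,-0.0005]],
    [[-0.0007,0.0016,0.24],[0,0,-0.0005]],
    [[-0.0007,0.0016,0.265],[0,0,-0.0005]],
    [[-0.0007,0.0016,0.277],[0,0,-0.0005]],
    [[-0.0007,0.0016,0.277],[0,0,-0.0005]],
    [[-0.0007,0.0016,0.277],[0,0,-0.0005]],
  ],
)

```text
t: 13.85
eef_pos: [0.6602, -0.0057, 0.0798]
tool_rot: [-0.001, 0.612, 0.791, 0.001]
contact_force: [0.2, 0.1, 0.7]
gripper_width: 0.468
```

```bash
python3 -c "
from h import *
c=cam('wrist');save(c,'w11.png',None,1.5);st()
go(.6593,-.006,.079,14.5)"
```

```text
t 13.90 p [660.2  -5.7  79.9] yaw 14.5 tilt [-0.     0.002 -1.   ] F [1.7 0.6 0.8] w 39.8 q [ 0.28  0.67 -0.52  1.68  0.41  0.9  -0.15]
[[-0.0002,-0.0023,0.0024],[0.0001,-0.0003,-0.0001]] dist mm 1.3 deg 0.1
```

View pics/w11.png

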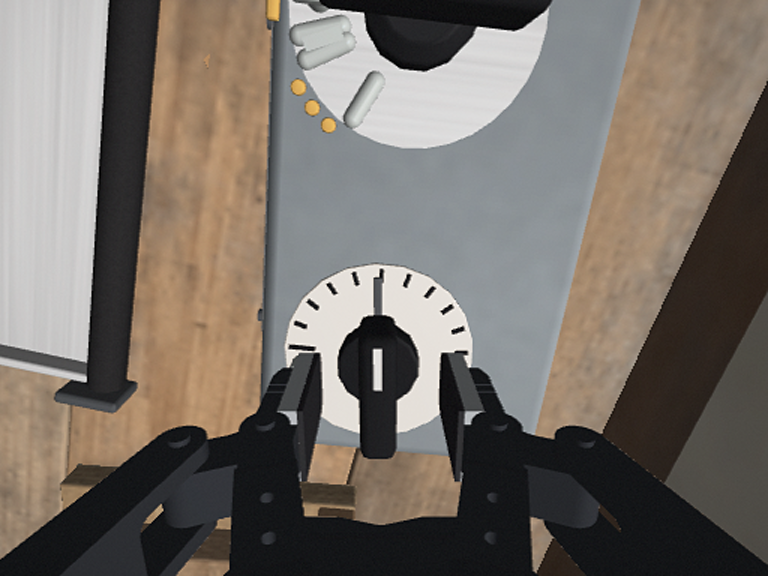

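Emit:
play_rows(
  motion=[
    [[0,-0.002,0],[0,0,0]],
    [[0,-0.002,0],[0,0,0]],
    [[0,-0.002,0],[0,0,0]],
    [[0,-0.002,0],[0,0,0]],
    [[0,-0.002,0],[0,0,0]],
    [[0,-0.002,0],[0,0,0]],
  ],
  fingers=5,
  grip_force=40,
)

```text
t: 14.5
eef_pos: [0.6595, -0.0061, 0.0812]
tool_rot: [-0.0, 0.612, 0.791, 0.001]
contact_force: [-2.2, -0.8, 7.1]
gripper_width: 0.125
```

Emit:
play_rows(
  motion=[
    [[0,0,0],[0,0,-0.018]],
    [[0,0,0],[0,0,-0.036]],
    [[0,0,0],[0,0,-0.054]],
    [[0,0,0],[0,0,-0.072]],
    [[0,0,0],[0,0,-0.09]],
    [[0,0,0],[0,0,-0.108]],
    [[0,0,0],[0,0,-0.126]],
    [[0,0,0],[0,0,-0.14]],
  ],
)

```text
t: 15.3
eef_pos: [0.6588, -0.0066, 0.0813]
tool_rot: [-0.001, 0.216, 0.976, 0.0]
contact_force: [-2.5, -1.1, 0.3]
gripper_width: 0.126
```

```bash
python3 -c "
from h import *
st()
go(.660,-.006,.080,97.8)"
```

```text
t 15.30 p [658.8  -6.6  81.3] yaw 65.1 tilt [-0.001  0.001 -1.   ] F [-2.5 -1.1  0.3] w 10.8 q [ 0.41  0.73 -0.72  1.67  0.56  0.96  0.62]
[[-0.0021,0.0026,0.0031],[0.0001,-0.0002,-0.0909]] dist mm 1.8 deg 32.7
```

Emit:
play_rows(
  motion=[
    [[0,0.001,0],[0,0,-0.018]],
    [[0,0.001,0],[0,0,-0.036]],
    [[0,0.001,0],[0,0,-0.054]],
    [[0,0.001,0],[0,0,-0.07]],
    [[0,0.001,0],[0,0,-0.085]],
    [[0,0.001,0],[0,0,-0.095]],
    [[0,0.001,0],[0,0,-0.098]],
    [[0,0.001,0],[0,0,-0.098]],
  ],
)

```text
t: 16.1
eef_pos: [0.6587, -0.0072, 0.0813]
tool_rot: [-0.001, -0.089, 0.996, 0.0]
contact_force: [-2.7, -1.4, 0.7]
gripper_width: 0.13
```

```bash
python3 -c "
from h import *
st();print(bot.get_obs()['torque'])
c=cam('wrist');save(c,'w12.png',None,1.5)"
```

```text
t 16.10 p [658.7  -7.2  81.3] yaw 100.2 tilt [-0.002 -0.    -1.   ] F [-2.7 -1.4  0.7] w 11.1 q [ 0.49  0.78 -0.85  1.67  0.67  1.02  1.16]
[-0.49096448  0.46854038 -0.61397061]
```

View pics/w12.png

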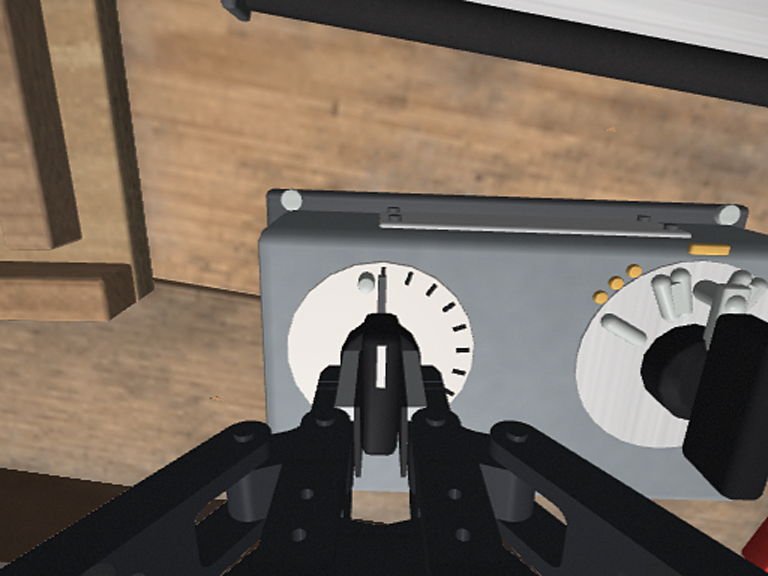

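Emit:
play_rows(
  motion=[
    [[0,0,0],[0,0,0]],
    [[0,0,0],[0,0,0]],
    [[0,0,0],[0,0,0]],
    [[0,0,0],[0,0,0]],
    [[0,0,-0.1],[0,0,0]],
    [[0,0,-0.2],[0,0,0]],
    [[0,0,-0.3],[0,0,0]],
    [[0,0,-0.3],[0,0,0]],
  ],
  fingers=40,
)

```text
t: 16.95
eef_pos: [0.6622, -0.0054, 0.2078]
tool_rot: [0.004, -0.089, 0.996, 0.0]
contact_force: [-0.9, 0.0, 0.7]
gripper_width: 0.464
```

```bash
python3 -c "
from h import *
st()
c=cam('wrist');save(c,'w13.png',None,1.5)
X=cloud(c)
p=X[(X[...,2]>.085)&(X[...,2]<.11)&(X[...,0]<.72)&(X[...,0]>.6)&(X[...,1]>-.05)&(X[...,1]<.035)]; print(rect(p),len(p),np.median(p[:,2]))
c=cam('top'); save(c,'t5.png',(80,90,440,270),2.2)
for n,s,zr in [('ba',(296,235),(.012,.03)),('bb',(328,240),(.012,.03)),('bc',(357,232),(.012,.03))]:
    p=blob(c,s,zr)
    print(n, None if p is None else (rect(p), len(p)))
"
```

```text
t 16.95 p [662.2  -5.4 207.8] yaw 100.2 tilt [ 0.008  0.001 -1.   ] F [-0.9  0.   0.7] w 39.7 q [ 0.54  0.65 -0.94  1.57  0.55  1.2   1.24]
[658.9  -6.5  43.4  11.9   8. ] 690 0.09598181886206589
ba None
bb None
bc (array([ 470.7, -409.5,   36.1,   70.5,   71.7]), 304)
```

View pics/w13.png

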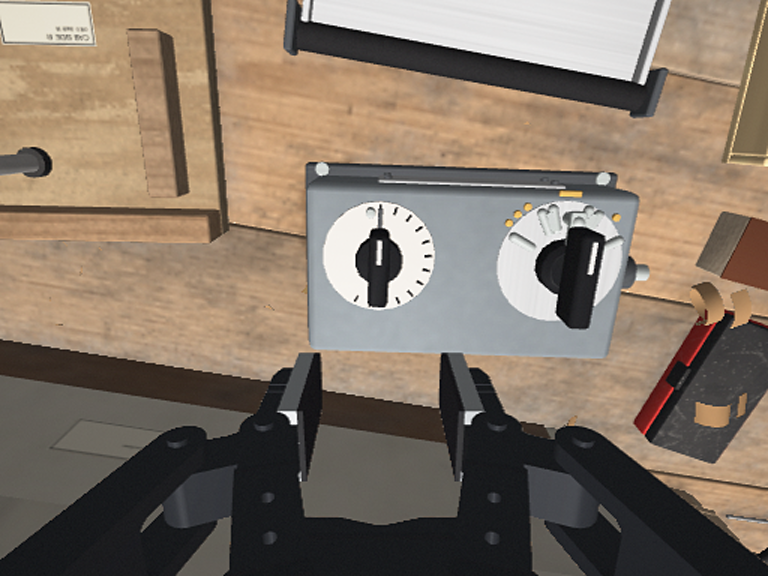

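View pics/t5.png

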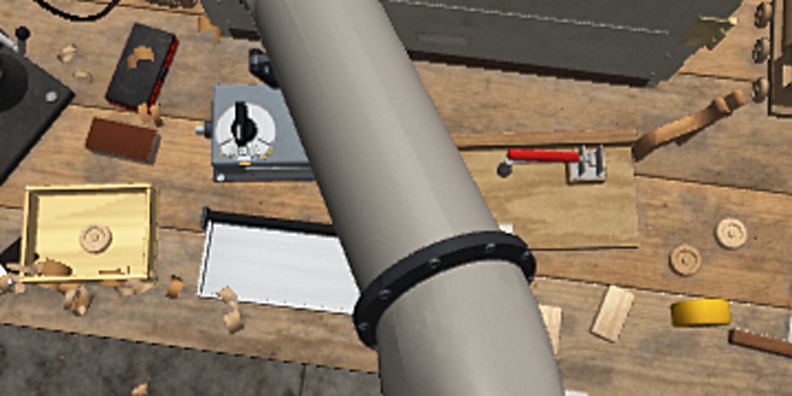

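```bash
python3 -c "
from h import *
st();go(.45,-.22,.23,40)"
```

```text
t 17.05 p [659.4  -6.9 202.3] yaw 100.2 tilt [ 0.    -0.001 -1.   ] F [ 0.2  0.2 -1.4] w 40.1 q [ 0.54  0.65 -0.94  1.58  0.55  1.2   1.24]
[[0.6096,-0.4318,-0.0692],[-0.0001,0.0001,0.1672]] dist mm 300.1 deg 60.2
```

Emit:
play_rows(
  motion=[
    [[0.07,-0.05,-0.02],[0,0,0.02]],
    [[0.15,-0.1,-0.04],[0,0,0.041]],
    [[0.23,-0.16,-0.069],[0,0,0.062]],
    [[0.31,-0.22,-0.069],[0,0,0.083]],
    [[0.39,-0.28,-0.069],[0,0,0.104]],
    [[0.47,-0.335,-0.069],[0,0,0.125]],
    [[0.55,-0.39,-0.069],[0,0,0.146]],
    [[0.609,-0.432,-0.069],[0,0,0.167]],
  ],
  fingers=58,
)

```text
t: 17.85
eef_pos: [0.4471, -0.2219, 0.2282]
tool_rot: [-0.001, 0.425, 0.905, -0.001]
contact_force: [0.8, -0.6, 0.1]
gripper_width: 0.682
```

```bash
python3 -c "
from h import *
st();go(.4387,-.2293,.2,-74.4)
c=cam('top')
for n,s,zr in [('ba',(296,235),(.012,.03)),('bb',(328,240),(.012,.03)),('bc',(357,232),(.012,.03))]:
    p=blob(c,s,zr)
    print(n, None if p is None else (rect(p), len(p)))
"
```

```text
t 17.85 p [ 447.1 -221.9  228.2] yaw 39.6 tilt [-0.003  0.    -1.   ] F [ 0.8 -0.6  0.1] w 58.3 q [ 1.01  0.28 -0.79  1.93  0.24  1.03  0.81]
[[-0.0010,-0.0279,0.0706],[-0.0005,0.0001,0.3168]] dist mm 30.4 deg 114.0
ba None
bb None
bc None
```

Emit:
play_rows(
  motion=[
    [[0,-0.028,0],[0,0,0.022]],
    [[0,-0.028,0],[0,0,0.044]],
    [[0,-0.028,0],[0,0,0.066]],
    [[0,-0.028,0],[0,0,0.088]],
    [[0,-0.028,0],[0,0,0.11]],
    [[0,-0.028,0],[0,0,0.132]],
    [[0,-0.028,0],[0,0,0.154]],
    [[0,-0.028,0],[0,0,0.176]],
  ],
)

```text
t: 18.7
eef_pos: [0.4345, -0.2323, 0.2264]
tool_rot: [-0.002, 0.842, 0.54, -0.004]
contact_force: [-0.2, 0.0, 0.2]
gripper_width: 0.679
```

```bash
python3 -c "
from h import *
st();go(.40,-.2293,.22,-74.4)"
```

```text
t 18.70 p [ 434.5 -232.3  226.4] yaw -24.7 tilt [-0.008 -0.001 -1.   ] F [-0.2  0.   0.2] w 58.0 q [ 0.89  0.24 -0.6   1.95  0.16  1.01 -0.22]
[[-0.0290,-0.0814,0.0166],[-0.0008,0.0011,0.1381]] dist mm 35.2 deg 49.7
```

Emit:
play_rows(
  motion=[
    [[-0.01,-0.03,0.016],[0,0.001,0.022]],
    [[-0.02,-0.06,0.016],[0,0.001,0.044]],
    [[-0.029,-0.08,0.016],[0,0.001,0.066]],
    [[-0.029,-0.08,0.016],[0,0.001,0.088]],
    [[-0.029,-0.08,0.016],[0,0.001,0.11]],
    [[-0.029,-0.08,0.016],[0,0.001,0.13]],
    [[-0.029,-0.08,0.016],[0,0.001,0.138]],
    [[-0.029,-0.08,0.016],[0,0.001,0.138]],
  ],
)

```text
t: 19.5
eef_pos: [0.3997, -0.2291, 0.219]
tool_rot: [-0.003, 0.991, 0.136, -0.003]
contact_force: [-0.5, 0.6, 0.4]
gripper_width: 0.676
```

```bash
cat >> h.py <<'E'
def blanks(c,lo=.012,hi=.03,box=(.36,.56,-.48,-.17)):
    X=cloud(c); m=((X[...,2]>lo)&(X[...,2]<hi)&(X[...,0]>box[0])&(X[...,0]<box[1])&(X[...,1]>box[2])&(X[...,1]<box[3])).astype(np.uint8)
    n,l=cv2.connectedComponents(m,connectivity=4)
    for k in range(1,n):
        p=X[l==k]
        if len(p)>100: vv,uu=np.where(l==k); print('px',int(uu.mean()),int(vv.mean()),rect(p),len(p),round(float(np.median(p[:,2])),4))
E
python3 -c "
from h import *
c=cam('wrist');save(c,'w14.png');st();blanks(c)
c=cam('top');blanks(c); save(c,'t6.png')"
```

```text
t 19.55 p [ 399.9 -229.2  219.2] yaw -74.2 tilt [-0.006  0.004 -1.   ] F [ 0.9 -0.4 -0.1] w 58.2 q [ 0.83  0.18 -0.49  2.03  0.1   0.96 -1.  ]
px 319 29 [ 556.7 -291.1   32.7  249.1    8.9] 5400 0.0187
px 264 127 [ 437.8 -229.3   69.    35.    16.1] 2066 0.0205
px 428 144 [ 469.3 -409.7   36.    70.1   72.5] 2206 0.0203
px 343 154 [ 432.9 -323.4   35.7   69.9   89.7] 2024 0.0204
px 233 188 [ 362.2 -219.3   98.     4.8   89.6] 377 0.0185
px 292 199 [ 545.2 -213.4   33.7   86.4    5.7] 289 0.02
```

View pics/w14.png

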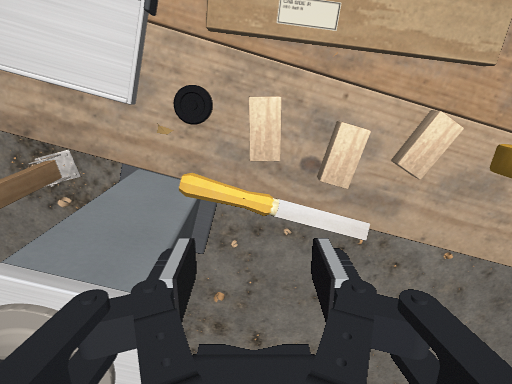

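View pics/t6.png

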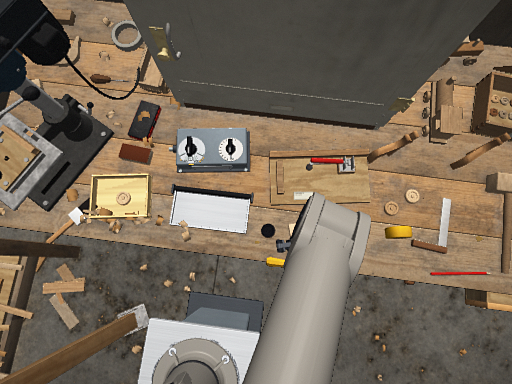

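```bash
python3 -c "
from h import *
st();go(.4382,-.2293,.07,-74);go(.4382,-.2293,.007,-74)"
```

```text
t 19.60 p [ 400.  -229.2  219.3] yaw -74.2 tilt [-0.005  0.004 -1.   ] F [-0.7 -0.  -0.2] w 57.8 q [ 0.83  0.18 -0.49  2.03  0.1   0.96 -1.  ]
[[0.0933,0.0282,0.3728],[-0.0009,0.0006,-0.0006]] dist mm 154.1 deg 0.5
[[0.0939,0.0290,0.5303],[-0.0009,0.0006,-0.0006]] dist mm 215.7 deg 0.5
```

Emit:
play_rows(
  motion=[
    [[0.05,0.015,0.08],[-0.001,0.0006,0]],
    [[0.0935,0.028,0.17],[-0.001,0.0006,0]],
    [[0.0935,0.028,0.28],[-0.001,0.0006,0]],
    [[0.0935,0.0285,0.38],[-0.001,0.0006,0]],
    [[0.0935,0.0285,0.46],[-0.001,0.0006,0]],
    [[0.0935,0.029,0.51],[-0.001,0.0006,0]],
    [[0.0935,0.029,0.53],[-0.001,0.0006,0]],
    [[0.0935,0.029,0.53],[-0.001,0.0006,0]],
  ],
)

```text
t: 20.4
eef_pos: [0.4374, -0.2289, 0.0062]
tool_rot: [-0.0, 0.99, 0.138, -0.001]
contact_force: [0.3, 0.2, 0.9]
gripper_width: 0.675
```

```bash
python3 -c "
from h import *
c=cam('wrist');save(c,'w15.png');st();go(.4382,-.2293,.007,-74)"
```

```text
t 20.45 p [ 438.1 -229.2    7.2] yaw -74.2 tilt [-0.    -0.001 -1.   ] F [ 0.5  0.9 -0.1] w 58.5 q [ 0.65  0.56 -0.36  2.12  0.38  0.53 -1.29]
[[0.0001,0.0002,0.0006],[0.0001,0.0001,-0.0005]] dist mm 0.2 deg 0.2
```

View pics/w15.png

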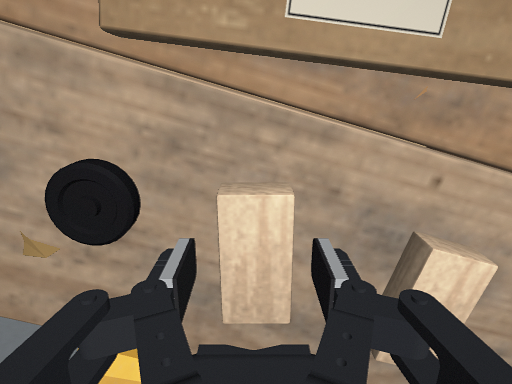

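The blank lies centred between the pads (x≈256 px). I'll close and lift.

Emit:
play_rows(
  motion=[
    [[0,0,0],[0,0,0]],
    [[0,0,0],[0,0,0]],
    [[0,0,0],[0,0,0]],
    [[0,0,0],[0,0,0]],
    [[0,0,0],[0,0,0]],
    [[0,0,0],[0,0,0]],
  ],
  fingers=20,
  grip_force=60,
)

```text
t: 21.05
eef_pos: [0.4392, -0.2297, 0.0088]
tool_rot: [0.001, 0.99, 0.138, 0.001]
contact_force: [-0.2, 0.4, 6.0]
gripper_width: 0.392
```

Emit:
play_rows(
  motion=[
    [[0,0,-0.04],[0,0,0]],
    [[0,0,-0.1],[0,0,0]],
    [[0,0,-0.17],[0,0,0]],
    [[0,0,-0.2],[0,0,0]],
    [[0,0,-0.2],[0,0,0]],
  ],
)

```text
t: 21.55
eef_pos: [0.4404, -0.2304, 0.0908]
tool_rot: [0.003, 0.991, 0.137, 0.003]
contact_force: [0.5, 0.6, -0.4]
gripper_width: 0.39
```

```bash
python3 -c "
from h import *
c=cam('wrist');save(c,'w16.png');st();go(.4778,.0336+.064,.09,-89.4)"
```

```text
t 21.60 p [ 439.3 -230.1   89.4] yaw -74.2 tilt [ 0.004 -0.003 -1.   ] F [-0.6 -0.8 -1.4] w 33.7 q [ 0.72  0.42 -0.45  2.08  0.28  0.7  -1.2 ]
[[0.3153,-0.7622,-0.0037],[0.0006,-0.0006,0.0422]] dist mm 329.9 deg 15.2
```

View pics/w16.png

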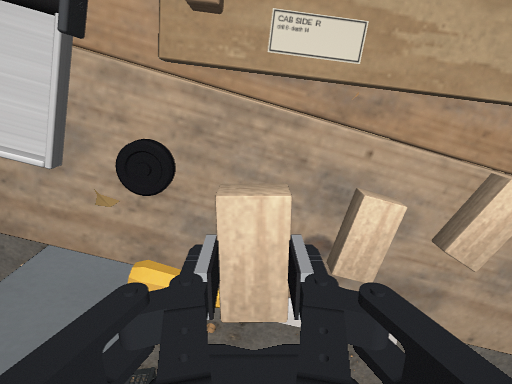

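Emit:
play_rows(
  motion=[
    [[0.04,-0.09,0],[0,0,0.005]],
    [[0.08,-0.19,0],[0,0,0.01]],
    [[0.125,-0.3,0],[0,0,0.016]],
    [[0.17,-0.41,0],[0,0,0.022]],
    [[0.215,-0.52,0],[0,0,0.029]],
    [[0.26,-0.63,0],[0,0,0.035]],
    [[0.295,-0.71,0],[0,0,0.04]],
    [[0.315,-0.762,0],[0,0,0.042]],
  ],
)

```text
t: 22.4
eef_pos: [0.477, 0.1009, 0.0873]
tool_rot: [0.001, 1.0, 0.007, 0.001]
contact_force: [0.2, -0.2, -0.4]
gripper_width: 0.391
```

Emit:
play_rows(
  motion=[
    [[0,0,0],[0,0,0]],
    [[0,0,0],[0,0,0]],
    [[0,0,0],[0,0,0]],
  ],
)

```text
t: 22.7
eef_pos: [0.4763, 0.0992, 0.0865]
tool_rot: [0.002, 1.0, 0.007, 0.0]
contact_force: [-0.9, 0.1, -0.4]
gripper_width: 0.389
```

```bash
python3 -c "
from h import *
c=cam('wrist');save(c,'w17.png',None,1.5);st();go(.4778,.0336+.064,.014,-89.4)
np.save('w17.npy',c,allow_pickle=True)"
```

```text
t 22.75 p [476.6  99.   86.7] yaw -89.3 tilt [ 0.001 -0.003 -1.   ] F [-1.   0.  -0.3] w 33.3 q [ 0.05  0.41 -0.46  2.1   0.29  0.69 -2.16]
[[0.0028,0.0030,0.1818],[0.0005,-0.0002,0.0003]] dist mm 72.7 deg 0.2
```

View pics/w17.png

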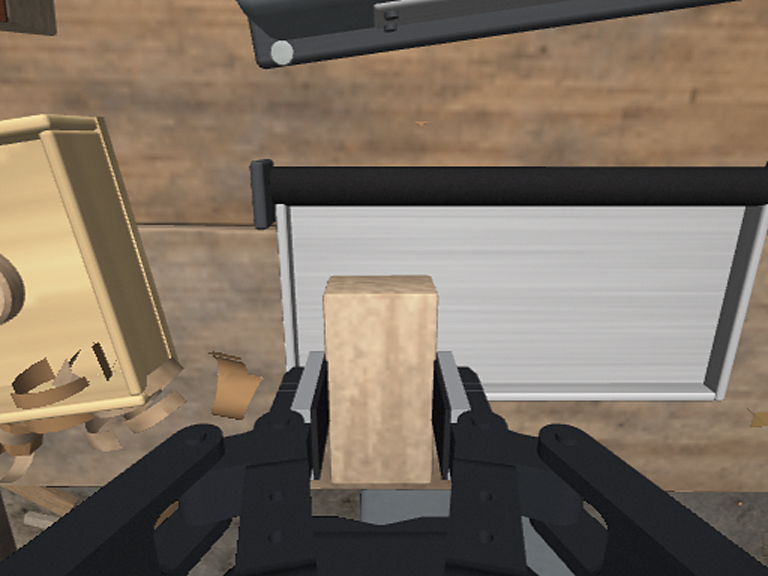

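```bash
python3 -c "
from h import *
c=np.load('w17.npy',allow_pickle=True).item()
for u,v in [(292,207),(744,206),(704,384)]: print(np.round(px(c,u/1.5,v/1.5,.004),4))
for u,v in [(284,207),(770,206),(719,397)]: print('rim',np.round(px(c,u/1.5,v/1.5,.015),4))
"
```

```text
[0.5209 0.1426 0.004 ]
[ 0.5237 -0.0762  0.004 ]
[ 0.4265 -0.0787  0.004 ]
rim [0.5225 0.1443 0.015 ]
rim [ 0.5254 -0.0796  0.015 ]
rim [ 0.4251 -0.0796  0.015 ]
```

Emit:
play_rows(
  motion=[
    [[-0.003,0.006,0.06],[0,0,0]],
    [[-0.003,0.006,0.12],[0,0,0]],
    [[-0.003,0.006,0.16],[0,0,0]],
    [[-0.003,0.006,0.181],[0,0,0]],
    [[-0.003,0.006,0.184],[0,0,0]],
    [[-0.003,0.006,0.184],[0,0,0]],
  ],
)

```text
t: 23.35
eef_pos: [0.4755, 0.0953, 0.0132]
tool_rot: [0.002, 1.0, 0.005, 0.001]
contact_force: [0.8, 0.8, 0.1]
gripper_width: 0.387
```

```bash
python3 -c "
from h import *
st()"
```

```text
t 23.35 p [475.5  95.3  13.2] yaw -89.4 tilt [ 0.001 -0.004 -1.   ] F [0.8 0.8 0.1] w 33.0 q [-0.01  0.54 -0.38  2.13  0.39  0.54 -2.25]
```

Emit:
play_rows(
  motion=[
    [[0,0,0.001],[0,0,0]],
    [[0,0,0.001],[0,0,0]],
    [[0,0,0.001],[0,0,0]],
    [[0,0,-0.05],[0,0,0]],
    [[0,0,-0.15],[0,0,0]],
    [[0,0,-0.27],[0,0,0]],
    [[0,0,-0.35],[0,0,0]],
    [[0,0,-0.35],[0,0,0]],
  ],
  fingers=48,
)

```text
t: 24.15
eef_pos: [0.4784, 0.0968, 0.1577]
tool_rot: [0.001, 1.0, 0.005, 0.005]
contact_force: [0.0, 0.6, 0.1]
gripper_width: 0.558
```

```bash
python3 -c "
from h import *
c=cam('wrist');save(c,'w18.png',None,1.5);st();blanks(c,.016,.03,(.42,.52,-.07,.14))
go(.39,-.30,.17,-90)"
```

```text
t 24.20 p [476.9  96.1 155.4] yaw -89.4 tilt [ 0.006 -0.003 -1.   ] F [-0.7 -0.1 -0.4] w 47.7 q [ 0.11  0.31 -0.51  2.05  0.21  0.83 -2.09]
px 253 186 [464.9  96.5  40.3  90.6  86.4] 3011 0.0244
[[-0.2274,0.9882,-0.0345],[0.0006,-0.0010,0.0017]] dist mm 405.8 deg 0.7
```

View pics/w18.png

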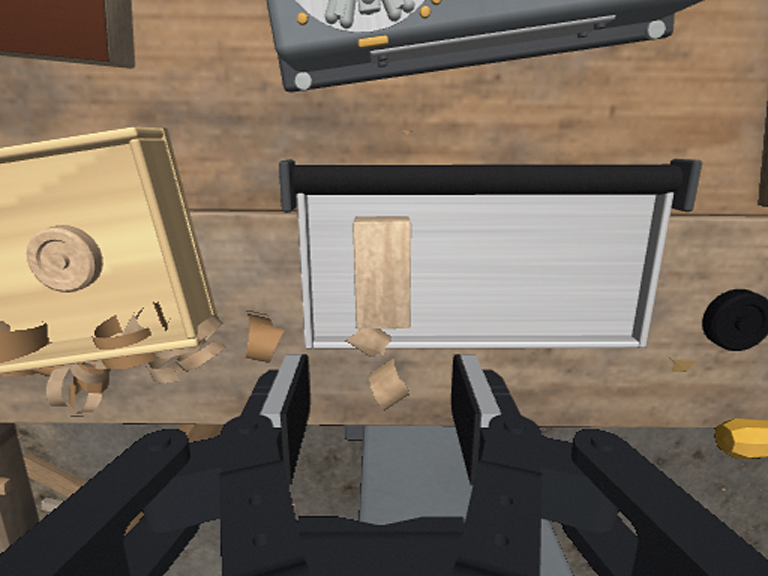

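```bash
python3 -c "
from h import *
st()
go(.4335,-.29,.155,-90)"
```

```text
t 24.20 p [476.9  96.1 155.4] yaw -89.4 tilt [ 0.006 -0.003 -1.   ] F [-0.7 -0.1 -0.4] w 47.7 q [ 0.11  0.31 -0.51  2.05  0.21  0.83 -2.09]
[[-0.1187,0.9642,0.0036],[0.0006,-0.0010,0.0017]] dist mm 388.6 deg 0.7
```

Emit:
play_rows(
  motion=[
    [[-0.013,0.11,0],[0,-0.001,0]],
    [[-0.027,0.23,0],[0,-0.001,0]],
    [[-0.042,0.35,0],[0,-0.001,0]],
    [[-0.057,0.47,0],[0,-0.001,0]],
    [[-0.072,0.59,0],[0,-0.001,0]],
    [[-0.087,0.71,0],[0,-0.001,0.001]],
    [[-0.102,0.83,0],[0,-0.001,0.001]],
    [[-0.1187,0.95,0],[0,-0.001,0.001]],
  ],
  fingers=58,
)

```text
t: 25.0
eef_pos: [0.432, -0.2859, 0.1549]
tool_rot: [0.001, 1.0, 0.002, -0.001]
contact_force: [0.8, 0.5, -0.6]
gripper_width: 0.682
```

Emit:
play_rows(
  motion=[
    [[0,0.02,0],[0,0,0]],
    [[0,0.04,0],[0,0,0]],
    [[0,0.04,0],[0,0,0]],
  ],
)

```text
t: 25.3
eef_pos: [0.4317, -0.3015, 0.1539]
tool_rot: [0.001, 1.0, 0.002, -0.002]
contact_force: [-0.5, -0.6, 0.2]
gripper_width: 0.684
```

```bash
python3 -c "
from h import *
c=cam('wrist');save(c,'w19.png');st();blanks(c)
go(.4335,-.3235,.007,-90)"
```

```text
t 25.35 p [ 432.1 -300.4  154.2] yaw -89.7 tilt [-0.003 -0.001 -1.   ] F [-0.1  0.1 -0.1] w 58.1 q [ 0.75  0.35 -0.31  1.97  0.14  0.85 -1.21]
px 196 40 [ 558.5 -290.    36.7  247.2    8.7] 8056 0.0188
px 375 135 [ 469.4 -409.8   35.5   69.8   72.9] 3297 0.0204
px 277 174 [ 433.3 -323.5   35.    69.9   89.8] 2785 0.0206
px 145 243 [ 361.9 -196.5   53.     5.3   87.9] 402 0.0189
px 207 243 [ 3.621e+02 -2.564e+02  4.100e+00  2.960e+01  1.000e-01] 178 0.018
[[0.0043,0.0573,0.3680],[0.0002,0.0005,0.0009]] dist mm 149.0 deg 0.4
```

View pics/w19.png

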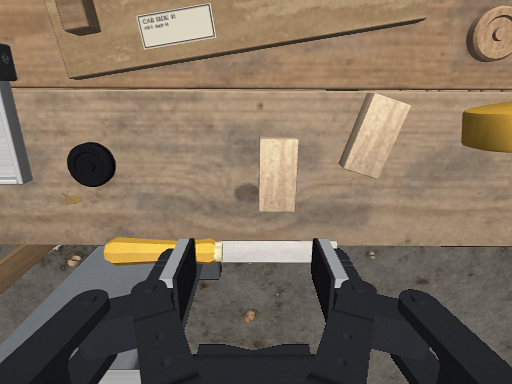

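Emit:
play_rows(
  motion=[
    [[0.004,0.03,0.04],[0,0.0005,0.001]],
    [[0.004,0.057,0.1],[0,0.0005,0.001]],
    [[0.004,0.057,0.18],[0,0.0005,0.001]],
    [[0.004,0.057,0.26],[0,0.0005,0.001]],
    [[0.004,0.057,0.32],[0,0.0005,0.001]],
    [[0.004,0.057,0.358],[0,0.0005,0.001]],
    [[0.004,0.057,0.368],[0,0.0005,0.001]],
    [[0.004,0.057,0.368],[0,0.0005,0.001]],
  ],
)

```text
t: 26.15
eef_pos: [0.4339, -0.3226, 0.007]
tool_rot: [0.0, 1.0, 0.0, -0.0]
contact_force: [0.0, 0.3, 0.2]
gripper_width: 0.685
```

```bash
python3 -c "
from h import *
st()
go(.4335,-.3235,.007,-90)"
```

```text
t 26.15 p [ 433.9 -322.6    7. ] yaw -90.0 tilt [-0.    -0.001 -1.   ] F [0.  0.3 0.2] w 58.5 q [ 0.71  0.59 -0.24  2.02  0.25  0.56 -1.27]
[[-0.0009,0.0023,0.0001],[0.0001,0.0000,0.0001]] dist mm 1.0 deg 0.1
```

Emit:
play_rows(
  motion=[
    [[0,0.002,0],[0,0,0]],
    [[0,0.002,0],[0,0,0]],
    [[0,0.002,0],[0,0,0]],
    [[0,0.002,0],[0,0,0]],
    [[0,0.002,0],[0,0,0]],
    [[0,0.002,0],[0,0,0]],
  ],
  fingers=20,
)

```text
t: 26.75
eef_pos: [0.435, -0.3239, 0.0087]
tool_rot: [0.001, 1.0, 0.0, 0.001]
contact_force: [0.1, 0.9, 6.4]
gripper_width: 0.393
```

Emit:
play_rows(
  motion=[
    [[0,0,-0.04],[0,0,0]],
    [[0,0,-0.1],[0,0,0]],
    [[0,0,-0.17],[0,0,0]],
    [[0,0,-0.2],[0,0,0]],
    [[0,0,-0.2],[0,0,0]],
  ],
)

```text
t: 27.25
eef_pos: [0.4361, -0.3247, 0.0907]
tool_rot: [0.002, 1.0, 0.0, 0.003]
contact_force: [-0.9, -0.0, -0.6]
gripper_width: 0.39
```

```bash
python3 -c "
from h import *
c=cam('wrist');save(c,'w20.png');st();go(.475,.0326,.09,-89.3)"
```

```text
t 27.30 p [ 435.1 -324.1   89.2] yaw -90.0 tilt [ 0.004 -0.003 -1.   ] F [-1.   0.5 -1.2] w 33.3 q [ 0.75  0.46 -0.29  1.98  0.19  0.72 -1.22]
[[0.1001,-0.8917,-0.0045],[0.0005,-0.0006,-0.0019]] dist mm 358.9 deg 0.7
```

View pics/w20.png

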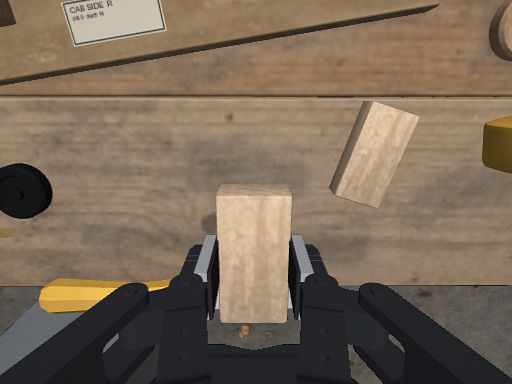

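Emit:
play_rows(
  motion=[
    [[0.01,-0.1,0],[0,0,0]],
    [[0.025,-0.22,0],[0,0,0]],
    [[0.038,-0.34,0],[0,0,0]],
    [[0.052,-0.46,0],[0,0,0]],
    [[0.066,-0.58,0],[0,0,-0.001]],
    [[0.08,-0.7,0],[0,0,-0.002]],
    [[0.092,-0.82,0],[0,0,-0.002]],
    [[0.1,-0.892,0],[0,0,-0.002]],
  ],
)

```text
t: 28.1
eef_pos: [0.4741, 0.0368, 0.0871]
tool_rot: [0.001, 1.0, 0.009, 0.001]
contact_force: [1.7, 0.1, 1.0]
gripper_width: 0.389
```

Emit:
play_rows(
  motion=[
    [[0,0,0],[0,0,0]],
    [[0,0,0],[0,0,0]],
    [[0,0,0],[0,0,0]],
  ],
)

```text
t: 28.4
eef_pos: [0.4733, 0.0353, 0.0862]
tool_rot: [0.001, 1.0, 0.008, 0.0]
contact_force: [0.9, 0.7, -0.8]
gripper_width: 0.395
```

```bash
python3 -c "
from h import *
c=cam('wrist');save(c,'w21.png');st();go(.475,.0326,.013,-89.3)"
```

```text
t 28.45 p [473.5  35.   86.4] yaw -89.2 tilt [ 0.001 -0.003 -1.   ] F [ 0.  -0.3 -0.3] w 33.2 q [ 0.11  0.39 -0.38  2.13  0.23  0.67 -1.98]
[[0.0035,0.0055,0.1834],[0.0005,-0.0001,0.0004]] dist mm 73.4 deg 0.2
```

View pics/w21.png

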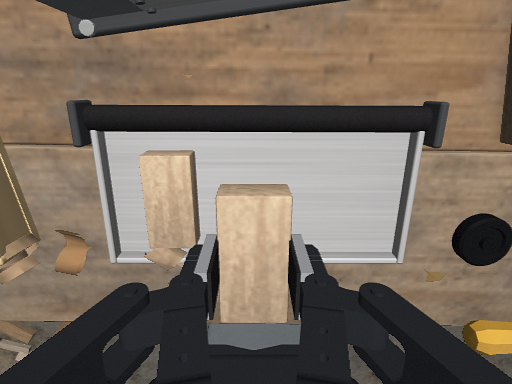

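Emit:
play_rows(
  motion=[
    [[0.0035,0.007,0.06],[0,0,0]],
    [[0.0035,0.007,0.12],[0,0,0]],
    [[0.0035,0.007,0.16],[0,0,0]],
    [[0.0035,0.007,0.181],[0,0,0]],
    [[0.0035,0.007,0.184],[0,0,0]],
    [[0.0035,0.007,0.184],[0,0,0]],
  ],
)

```text
t: 29.05
eef_pos: [0.4749, 0.0307, 0.0129]
tool_rot: [0.002, 1.0, 0.006, 0.0]
contact_force: [-0.7, -0.6, -0.2]
gripper_width: 0.387
```

```bash
python3 -c "
from h import *
st()"
```

```text
t 29.05 p [474.9  30.7  12.9] yaw -89.3 tilt [ 0.    -0.004 -1.   ] F [-0.7 -0.6 -0.2] w 33.0 q [ 0.06  0.52 -0.31  2.16  0.33  0.51 -2.06]
```

Emit:
play_rows(
  motion=[
    [[0,0,0.001],[0,0,0]],
    [[0,0,0.001],[0,0,0]],
    [[0,0,0.001],[0,0,0]],
    [[0,0,-0.05],[0,0,0]],
    [[0,0,-0.15],[0,0,0]],
    [[0,0,-0.27],[0,0,0]],
    [[0,0,-0.35],[0,0,0]],
    [[0,0,-0.35],[0,0,0]],
  ],
  fingers=47,
)

```text
t: 29.85
eef_pos: [0.478, 0.0317, 0.1574]
tool_rot: [0.002, 1.0, 0.006, 0.005]
contact_force: [0.6, 0.2, -0.6]
gripper_width: 0.552
```

```bash
python3 -c "
from h import *
c=cam('wrist');save(c,'w22.png',None,1.5);st()
go(.46,-.29,.155,-100);go(.4695,-.4098,.155,-107.3)"
```

```text
t 29.90 p [476.5  31.3 155.1] yaw -89.3 tilt [ 0.006 -0.004 -1.   ] F [ 0.7 -0.3 -1. ] w 46.9 q [ 0.17  0.28 -0.42  2.07  0.16  0.82 -1.91]
[[-0.0511,0.8027,0.0029],[0.0005,-0.0009,0.0297]] dist mm 321.7 deg 10.7
[[-0.0310,1.1025,0.0041],[0.0004,-0.0010,0.0500]] dist mm 441.2 deg 18.0
```

View pics/w22.png

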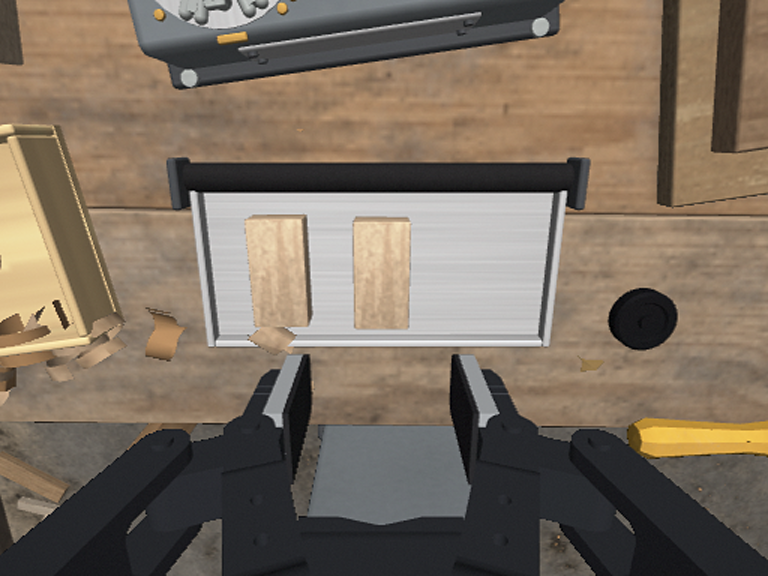

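Both blanks lie flat and straight. On to the third.

Emit:
play_rows(
  motion=[
    [[-0.005,0.11,0],[0,-0.001,0.003]],
    [[-0.01,0.23,0],[0,-0.001,0.008]],
    [[-0.015,0.35,0],[0,-0.001,0.014]],
    [[-0.02,0.47,0],[0,-0.001,0.02]],
    [[-0.025,0.59,0],[0,-0.001,0.026]],
    [[-0.025,0.71,0],[0,-0.001,0.032]],
    [[-0.03,0.83,0],[0,-0.001,0.04]],
    [[-0.031,0.95,0],[0,-0.001,0.05]],
  ],
  fingers=58,
)

```text
t: 30.7
eef_pos: [0.4673, -0.3504, 0.1545]
tool_rot: [0.001, 0.988, -0.151, -0.002]
contact_force: [0.8, -0.0, -0.7]
gripper_width: 0.68
```

```bash
python3 -c "
from h import *
st();go(.4595,-.4,.155,-107.3)"
```

```text
t 30.70 p [ 467.3 -350.4  154.5] yaw -107.4 tilt [-0.003 -0.001 -1.   ] F [ 0.8 -0.  -0.7] w 58.0 q [ 0.67  0.42 -0.18  1.84  0.1   0.89 -1.42]
[[0.0186,0.1242,-0.0009],[0.0004,0.0004,-0.0004]] dist mm 50.2 deg 0.2
```

Emit:
play_rows(
  motion=[
    [[0.01,0.06,0],[0,0,0]],
    [[0.0186,0.124,0],[0,0,0]],
    [[0.0186,0.124,0],[0,0,0]],
    [[0.0186,0.124,0],[0,0,0]],
  ],
)

```text
t: 31.1
eef_pos: [0.4586, -0.3996, 0.1528]
tool_rot: [0.0, 0.988, -0.152, -0.003]
contact_force: [-0.3, 1.1, -0.3]
gripper_width: 0.68
```

```bash
python3 -c "
from h import *
c=cam('wrist');save(c,'w23.png');st();blanks(c)
go(.4695,-.4098,.007,-107.3)"
```

```text
t 31.15 p [ 459.2 -398.6  153.1] yaw -107.4 tilt [-0.005  0.    -1.   ] F [ 0.6  0.2 -0.4] w 58.2 q [ 0.73  0.46 -0.16  1.78  0.09  0.91 -1.34]
px 78 128 [ 557.5 -289.    34.1  244.4    8.9] 5626 0.0189
px 261 160 [ 469.6 -410.1   35.    70.1   72.8] 2898 0.0205
[[0.0348,0.0186,0.3652],[0.0002,0.0008,-0.0002]] dist mm 146.9 deg 0.3
```

View pics/w23.png

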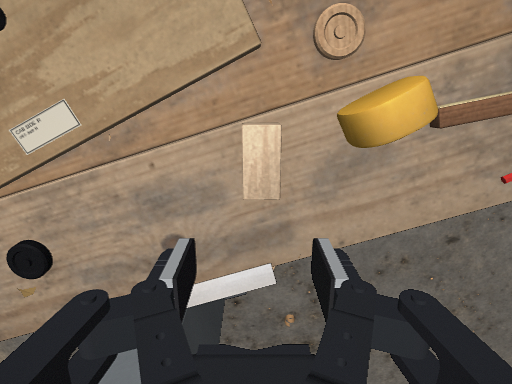

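Emit:
play_rows(
  motion=[
    [[0.02,0.01,0.04],[0,0.0008,0]],
    [[0.035,0.0186,0.1],[0,0.0008,0]],
    [[0.035,0.0186,0.18],[0,0.0008,0]],
    [[0.035,0.0186,0.26],[0,0.0008,0]],
    [[0.035,0.0186,0.32],[0,0.0008,0]],
    [[0.035,0.0186,0.355],[0,0.0008,0]],
    [[0.035,0.0186,0.365],[0,0.0008,0]],
    [[0.035,0.0186,0.365],[0,0.0008,0]],
  ],
)

```text
t: 31.95
eef_pos: [0.47, -0.4092, 0.0071]
tool_rot: [0.0, 0.989, -0.151, -0.0]
contact_force: [-0.4, -0.7, 1.0]
gripper_width: 0.679
```

```bash
python3 -c "
from h import *
st()
go(.4696,-.410,.007,-107.3)"
```

```text
t 31.95 p [ 470.  -409.2    7.1] yaw -107.3 tilt [-0.    -0.001 -1.   ] F [-0.4 -0.7  1. ] w 58.0 q [ 0.72  0.67 -0.14  1.82  0.14  0.66 -1.38]
[[-0.0004,0.0021,0.0003],[0.0001,0.0000,-0.0001]] dist mm 0.9 deg 0.1
```

Emit:
play_rows(
  motion=[
    [[0,0.002,0],[0,0,0]],
    [[0,0.002,0],[0,0,0]],
    [[0,0.002,0],[0,0,0]],
    [[0,0.002,0],[0,0,0]],
    [[0,0.002,0],[0,0,0]],
    [[0,0.002,0],[0,0,0]],
  ],
  fingers=20,
)

```text
t: 32.55
eef_pos: [0.4709, -0.4107, 0.0089]
tool_rot: [0.001, 0.989, -0.151, 0.001]
contact_force: [-1.2, 1.2, 7.1]
gripper_width: 0.389
```

Emit:
play_rows(
  motion=[
    [[0,0,-0.04],[0,0,0]],
    [[0,0,-0.1],[0,0,0]],
    [[0,0,-0.17],[0,0,0]],
    [[0,0,-0.2],[0,0,0]],
    [[0,0,-0.2],[0,0,0]],
  ],
)

```text
t: 33.05
eef_pos: [0.4719, -0.4116, 0.0916]
tool_rot: [0.002, 0.989, -0.151, 0.003]
contact_force: [-0.7, 0.0, -0.3]
gripper_width: 0.392
```

```bash
python3 -c "
from h import *
c=cam('wrist');save(c,'w24.png');st();go(.475,-.032,.09,-89.3)"
```

```text
t 33.10 p [ 471.  -410.9   89.9] yaw -107.4 tilt [ 0.004 -0.004 -1.   ] F [-0.3  1.3 -0.3] w 33.3 q [ 0.73  0.56 -0.15  1.79  0.11  0.8  -1.35]
[[-0.2730,-0.9071,-0.0038],[0.0005,-0.0007,-0.0501]] dist mm 378.9 deg 18.1
```

View pics/w24.png

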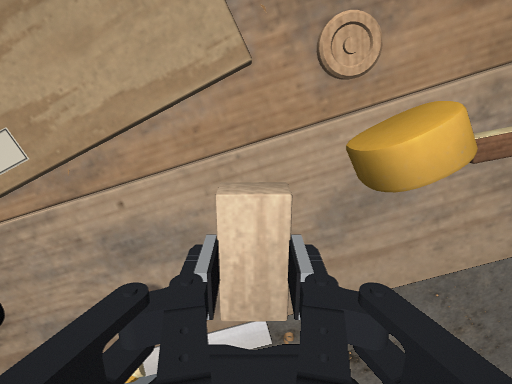

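Emit:
play_rows(
  motion=[
    [[-0.03,-0.1,0],[0,0,-0.003]],
    [[-0.066,-0.22,0],[0,0,-0.008]],
    [[-0.102,-0.34,0],[0,0,-0.015]],
    [[-0.138,-0.46,0],[0,0,-0.023]],
    [[-0.175,-0.58,0],[0,0,-0.031]],
    [[-0.21,-0.7,0],[0,0,-0.039]],
    [[-0.247,-0.82,0],[0,0,-0.046]],
    [[-0.273,-0.907,0],[0,0,-0.05]],
  ],
)

```text
t: 33.9
eef_pos: [0.4736, -0.0287, 0.0874]
tool_rot: [0.001, 1.0, 0.008, 0.001]
contact_force: [0.5, 0.1, -1.4]
gripper_width: 0.388
```

Emit:
play_rows(
  motion=[
    [[0,0,0],[0,0,0]],
    [[0,0,0],[0,0,0]],
    [[0,0,0],[0,0,0]],
  ],
)

```text
t: 34.2
eef_pos: [0.4729, -0.0301, 0.0867]
tool_rot: [0.002, 1.0, 0.007, -0.0]
contact_force: [-0.6, -0.8, -0.8]
gripper_width: 0.39
```

```bash
python3 -c "
from h import *
c=cam('wrist');save(c,'w25.png');st();go(.475,-.032,.013,-89.3)"
```

```text
t 34.25 p [473.1 -30.5  86.8] yaw -89.3 tilt [ 0.    -0.003 -1.   ] F [-0.1 -0.7 -0.8] w 33.3 q [ 0.2   0.38 -0.31  2.13  0.19  0.66 -1.81]
[[0.0047,0.0033,0.1845],[0.0005,-0.0000,0.0001]] dist mm 73.8 deg 0.2
```

View pics/w25.png

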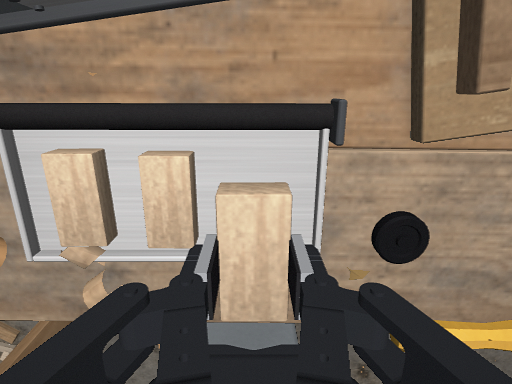

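Emit:
play_rows(
  motion=[
    [[0.0047,0.004,0.06],[0,0,0]],
    [[0.0047,0.004,0.12],[0,0,0]],
    [[0.0047,0.004,0.16],[0,0,0]],
    [[0.0047,0.004,0.181],[0,0,0]],
    [[0.0047,0.004,0.185],[0,0,0]],
    [[0.0047,0.004,0.185],[0,0,0]],
  ],
)

```text
t: 34.85
eef_pos: [0.4746, -0.0338, 0.013]
tool_rot: [0.002, 1.0, 0.005, -0.0]
contact_force: [-0.5, 0.3, -0.6]
gripper_width: 0.39
```

```bash
python3 -c "
from h import *
st()"
```

```text
t 34.85 p [474.6 -33.8  13. ] yaw -89.4 tilt [-0.001 -0.004 -1.   ] F [-0.5  0.3 -0.6] w 33.3 q [ 0.15  0.51 -0.26  2.16  0.27  0.5  -1.88]
```

Emit:
play_rows(
  motion=[
    [[0,0,0.001],[0,0,0]],
    [[0,0,0.001],[0,0,0]],
    [[0,0,0.001],[0,0,0]],
    [[0,0,-0.05],[0,0,0]],
    [[0,0,-0.15],[0,0,0]],
    [[0,0,-0.27],[0,0,0]],
    [[0,0,-0.4],[0,0,0]],
    [[0,0,-0.4],[0,0,0]],
  ],
  fingers=46,
)

```text
t: 35.65
eef_pos: [0.4789, -0.0328, 0.1792]
tool_rot: [0.002, 1.0, 0.005, 0.005]
contact_force: [1.0, -0.1, -0.8]
gripper_width: 0.538
```

```bash
python3 -c "
from h import *
c=cam('wrist');save(c,'w26.png',None,1.5);st();
X=cloud(c)
blanks(c,.0205,.03,(.436,.52,-.07,.14))
go(.6433,.1083,.19,-82.2)"
```

```text
t 35.70 p [477.3 -33.1 176.7] yaw -89.4 tilt [ 0.007 -0.005 -1.   ] F [-0.4 -0.7 -1.1] w 45.9 q [ 0.25  0.24 -0.36  2.05  0.12  0.86 -1.74]
px 124 176 [474.4  95.6  70.2  35.6   1.5] 2457 0.0246
px 189 177 [473.7  31.2  69.6  35.3   0.7] 2394 0.0246
px 253 177 [474.  -33.3  69.9  34.9   0.9] 2367 0.0246
[[0.4188,-0.3492,-0.0322],[0.0009,-0.0011,-0.0201]] dist mm 218.5 deg 7.2
```

View pics/w26.png

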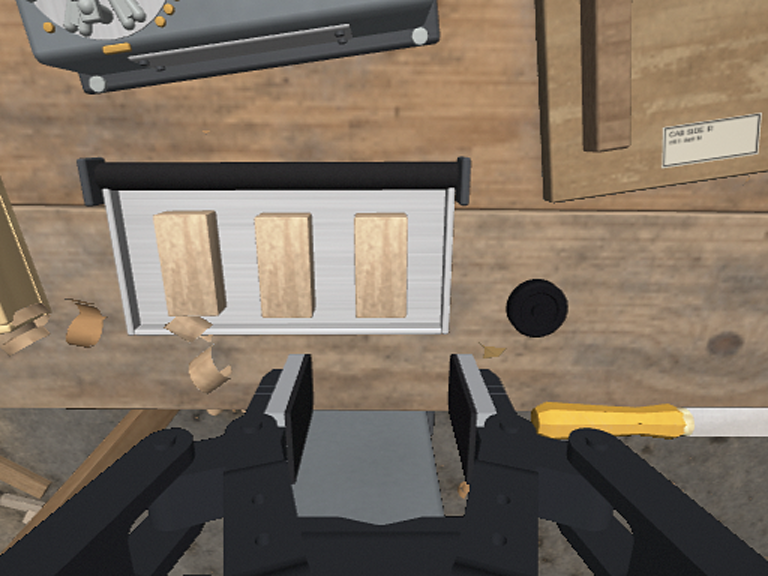

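Emit:
play_rows(
  motion=[
    [[0.05,-0.05,-0.04],[0,-0.001,-0.004]],
    [[0.13,-0.12,-0.05],[0,-0.001,-0.01]],
    [[0.23,-0.2,-0.05],[0,-0.001,-0.015]],
    [[0.33,-0.28,-0.04],[0,-0.001,-0.02]],
    [[0.4,-0.34,-0.033],[0,-0.001,-0.02]],
    [[0.4188,-0.349,-0.033],[0,-0.001,-0.02]],
    [[0.4188,-0.349,-0.033],[0,-0.001,-0.02]],
    [[0.4188,-0.349,-0.033],[0,-0.001,-0.02]],
  ],
  fingers=40,
)

```text
t: 36.5
eef_pos: [0.6421, 0.1067, 0.1891]
tool_rot: [0.003, 0.998, 0.067, -0.001]
contact_force: [-0.6, 0.1, -0.1]
gripper_width: 0.473
```

```bash
python3 -c "
from h import *
c=cam('wrist');st()
X=cloud(c)
p=X[(X[...,2]>.096)&(X[...,2]<.125)&(X[...,0]<.75)&(X[...,0]>.55)&(X[...,1]>.05)&(X[...,1]<.16)]; print(rect(p),len(p),np.median(p[:,2]))
go(.6433,.1083,.0845,-82.2)"
```

```text
t 36.55 p [642.1 106.4 189.6] yaw -82.3 tilt [-0.001 -0.007 -1.   ] F [-0.9 -0.2  0.9] w 40.2 q [ 0.01  0.51 -0.38  1.63  0.22  1.05 -1.87]
[643.3 108.4  55.4  13.    8.3] 1149 0.10525567094384697
[[0.0040,-0.0061,0.2627],[0.0011,0.0003,-0.0003]] dist mm 105.1 deg 0.4
```

Emit:
play_rows(
  motion=[
    [[0.004,-0.006,0.08],[0.001,0,0]],
    [[0.004,-0.006,0.16],[0.001,0,0]],
    [[0.004,-0.006,0.22],[0.001,0,0]],
    [[0.004,-0.006,0.25],[0.001,0,0]],
    [[0.004,-0.006,0.262],[0.001,0,0]],
    [[0.004,-0.006,0.262],[0.001,0,0]],
    [[0.004,-0.006,0.262],[0.001,0,0]],
  ],
)

```text
t: 37.25
eef_pos: [0.6441, 0.1083, 0.0862]
tool_rot: [0.0, 0.998, 0.067, 0.0]
contact_force: [-0.3, 0.1, -0.4]
gripper_width: 0.472
```

```bash
python3 -c "
from h import *
c=cam('wrist');save(c,'w27.png');st()
go(.6433,.1083,.0845,-82.0)"
```

```text
t 37.30 p [644.2 108.4  86.3] yaw -82.3 tilt [ 0.001 -0.    -1.   ] F [ 0.9  0.7 -0.1] w 40.2 q [-0.01  0.62 -0.35  1.7   0.27  0.86 -1.92]
[[-0.0024,-0.0000,0.0046],[0.0000,-0.0001,-0.0009]] dist mm 2.1 deg 0.3
```

View pics/w27.png

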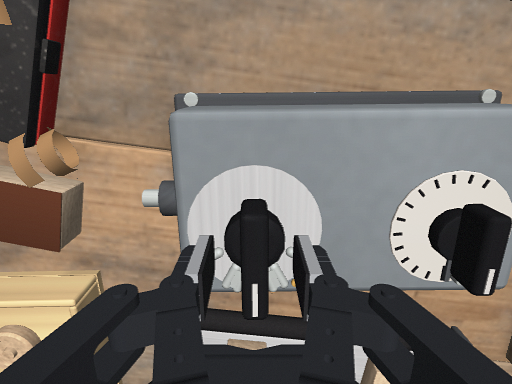

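Emit:
play_rows(
  motion=[
    [[-0.001,0,0.004],[0,0,-0.001]],
    [[-0.001,0,0.004],[0,0,-0.001]],
    [[-0.001,0,0.004],[0,0,-0.001]],
    [[-0.001,0,0.004],[0,0,-0.001]],
    [[-0.001,0,0.004],[0,0,-0.001]],
    [[-0.001,0,0.004],[0,0,-0.001]],
    [[-0.001,0,0.004],[0,0,-0.001]],
  ],
  fingers=5,
  grip_force=50,
)

```text
t: 38.0
eef_pos: [0.6444, 0.1081, 0.0857]
tool_rot: [0.0, 0.998, 0.07, 0.001]
contact_force: [-2.1, -2.3, 6.0]
gripper_width: 0.134
```

```bash
python3 -c "
from h import *
st()"
```

```text
t 38.00 p [644.4 108.1  85.7] yaw -82.0 tilt [ 0.002 -0.    -1.   ] F [-2.1 -2.3  6. ] w 11.5 q [-0.01  0.62 -0.36  1.71  0.27  0.86 -1.91]
```

Emit:
play_rows(
  motion=[
    [[0,0,-0.01],[0,0,0]],
    [[0,0,-0.02],[0,0,0]],
    [[0,0,-0.033],[0,0,0]],
    [[0,0,-0.033],[0,0,0]],
    [[0,0,-0.033],[0,0,0]],
    [[0,0,-0.033],[0,0,0]],
  ],
)

```text
t: 38.6
eef_pos: [0.6443, 0.1081, 0.0985]
tool_rot: [0.0, 0.998, 0.07, 0.001]
contact_force: [2.7, 1.0, -7.3]
gripper_width: 0.139
```

```bash
python3 -c "
from h import *
st()
go(.6433,.1083,.098,-127)"
```

```text
t 38.60 p [644.3 108.1  98.5] yaw -82.0 tilt [ 0.001 -0.    -1.   ] F [ 2.7  1.  -7.3] w 11.8 q [-0.01  0.61 -0.36  1.7   0.26  0.88 -1.91]
[[-0.0024,-0.0009,0.0013],[0.0000,-0.0003,0.1250]] dist mm 1.1 deg 45.0
```

Emit:
play_rows(
  motion=[
    [[-0.001,0,0],[0,0,0.02]],
    [[-0.001,0,0],[0,0,0.042]],
    [[-0.001,0,0],[0,0,0.064]],
    [[-0.001,0,0],[0,0,0.086]],
    [[-0.001,0,0],[0,0,0.108]],
    [[-0.001,0,0],[0,0,0.125]],
    [[-0.001,0,0],[0,0,0.125]],
    [[-0.001,0,0],[0,0,0.125]],
  ],
)

```text
t: 39.4
eef_pos: [0.6441, 0.1071, 0.0984]
tool_rot: [0.0, 0.949, -0.316, 0.001]
contact_force: [3.0, -3.2, -7.9]
gripper_width: 0.142
```

```bash
python3 -c "
from h import *
c=cam('wrist');save(c,'w28.png');st()
go(.6433,.1083,.0857,-127)"
```

```text
t 39.45 p [644.1 107.1  98.4] yaw -126.9 tilt [ 0.002 -0.001 -1.   ] F [ 3.6 -2.9 -6.8] w 11.7 q [-0.14  0.59 -0.17  1.71  0.13  0.85 -2.58]
[[-0.0034,-0.0012,0.0317],[0.0000,-0.0003,0.0004]] dist mm 12.7 deg 0.2
```

View pics/w28.png

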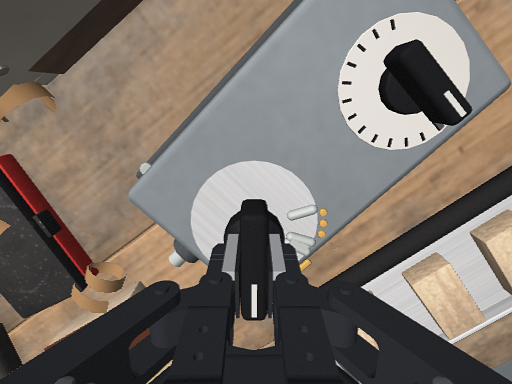

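Emit:
play_rows(
  motion=[
    [[0,0,0.01],[0,0,0]],
    [[0,0,0.02],[0,0,0]],
    [[0,0,0.031],[0,0,0]],
    [[0,0,0.031],[0,0,0]],
    [[0,0,0.031],[0,0,0]],
    [[0,0,0.031],[0,0,0]],
  ],
)

```text
t: 40.05
eef_pos: [0.6441, 0.1071, 0.086]
tool_rot: [0.0, 0.949, -0.316, 0.001]
contact_force: [2.6, -3.0, -4.3]
gripper_width: 0.139
```

```bash
python3 -c "
from h import *
st()"
```

```text
t 40.05 p [644.1 107.1  86. ] yaw -126.9 tilt [ 0.002 -0.001 -1.   ] F [ 2.6 -3.  -4.3] w 11.9 q [-0.14  0.6  -0.17  1.72  0.13  0.83 -2.58]
```

Emit:
play_rows(
  motion=[
    [[0,0,0],[0,0,0]],
    [[0,0,0],[0,0,0]],
    [[0,0,0],[0,0,0]],
    [[0,0,0],[0,0,0]],
    [[0,0,-0.15],[0,0,0]],
    [[0,0,-0.3],[0,0,0]],
    [[0,0,-0.3],[0,0,0]],
    [[0,0,-0.3],[0,0,0]],
  ],
  fingers=40,
)

```text
t: 40.85
eef_pos: [0.6462, 0.1081, 0.2106]
tool_rot: [-0.002, 0.949, -0.316, 0.004]
contact_force: [0.8, -0.2, 0.6]
gripper_width: 0.471
```

```bash
python3 -c "
from h import *
c=cam('wrist');save(c,'w29.png',None,1.5);st()
X=cloud(c)
p=X[(X[...,2]>.096)&(X[...,2]<.125)&(X[...,0]<.75)&(X[...,0]>.55)&(X[...,1]>.05)&(X[...,1]<.16)]; print(rect(p),len(p),np.median(p[:,2]))
p=X[(X[...,2]>.085)&(X[...,2]<.11)&(X[...,0]<.72)&(X[...,0]>.6)&(X[...,1]>-.05)&(X[...,1]<.035)]; print(rect(p),len(p),np.median(p[:,2]))"
```

```text
t 40.90 p [644.8 107.8 207.9] yaw -126.8 tilt [ 0.005 -0.    -1.   ] F [ 1.1  0.3 -0.6] w 40.2 q [-0.13  0.47 -0.18  1.63  0.1   1.05 -2.55]
[643.1 107.9  12.3  55.3  53. ] 948 0.10528462914139772
[659.2  -6.4  44.4  12.5   8.1] 989 0.09594892019245288
```

View pics/w29.png

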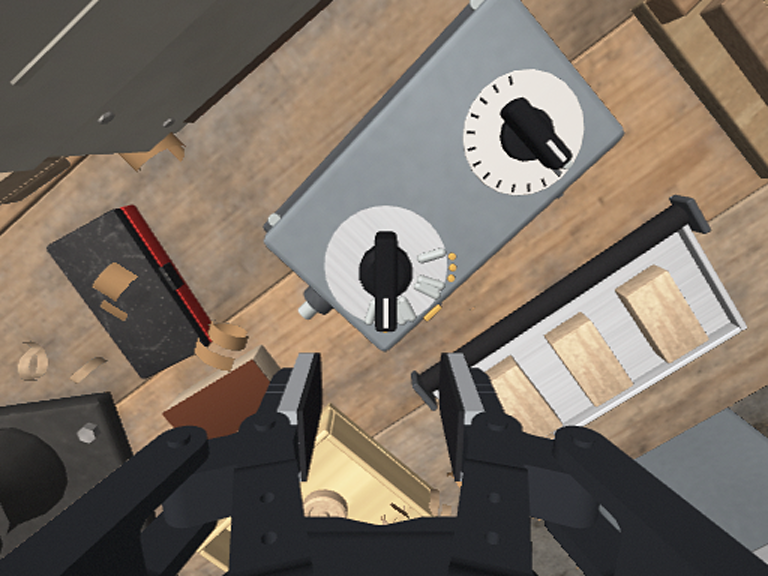

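```bash
python3 -c "
from h import *
c=cam('top');save(c,'t9.png',(80,90,440,290),2.2)
blanks(c,.018,.03,(.43,.52,-.07,.14))
for n,s,zr in [('block',(135,152),(.02,.04)),('measure',(397,230),(.03,.08)),('wheel',(123,198),(.013,.03))]:
    p=blob(c,s,zr); print(n, None if p is None else (rect(p), len(p)))
c=cam('wrist')
X=cloud(c)
p=X[(X[...,2]>.096)&(X[...,2]<.125)&(X[...,0]<.75)&(X[...,0]>.55)&(X[...,1]>.05)&(X[...,1]<.16)]; print(rect(p),len(p),np.median(p[:,2]))
blanks(c,.0205,.03,(.436,.52,-.07,.14))"
```

```text
px 188 208 [475.6  95.5  70.3  35.1   0.7] 277 0.0255
px 209 211 [474.3  30.6  69.5  34.6   0.6] 281 0.0257
px 231 214 [474.9 -33.5  69.5  35.1   0.6] 278 0.0259
block None
measure (array([ 483.1, -520.2,   33.3,   68.6,    9.1]), 306)
wheel None
[643.4 108.1  12.7  55.1  53.4] 1006 0.10526017102978769
px 443 209 [473.7 -32.9  71.4  35.3   0.6] 1878 0.0247
px 392 240 [4.737e+02 3.160e+01 7.040e+01 3.510e+01 3.000e-01] 1673 0.0247
px 348 267 [474.7  93.2  70.3  29.2   1.2] 1129 0.0248
```

View pics/t9.png

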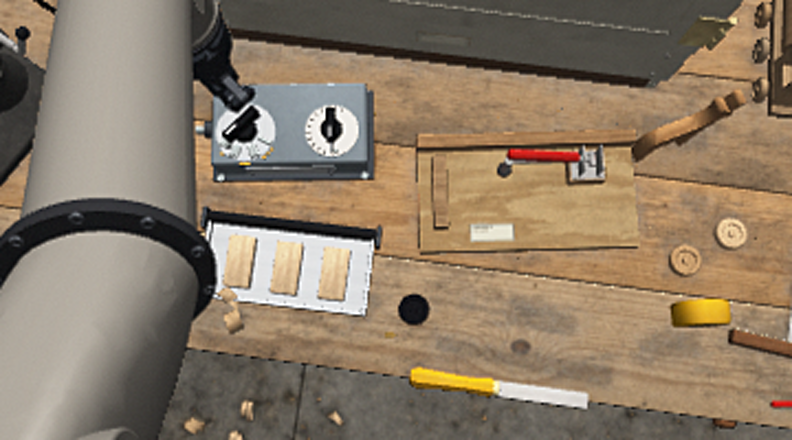

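```bash
python3 -c "
from h import *
print(bot.hand_in()); st()"
```

```text
the job is handed in; nothing more can be done
None
the job is handed in; nothing more can be done
```

The changeover is finished and handed in at about 41 s of robot time. I did it in the order asked:

- **Selector to neutral:** I lifted it, turned it from fast to the middle notch and let it drop home before touching the tray.
- **Wheel to bin:** There was only one wheel in the tray, the 42 mm one, and I put it in the plywood bin. I left the two wheels on the bench and the black disc alone.
- **Counter to zero:** I turned it back until it met the stop, with a torque of about 0.6 N m.
- **Blanks:** All three lie flat in the tray, lengthwise towards the roller.
- **Selector to slow:** I lifted it again, turned it on clockwise to the one-stud notch and let it drop home.

**Last checks:**
- The selector bar's top measured 105.3 mm above the bench, the same as when seated at the start. It points at the one-stud notch, 45° on from neutral.
- The counter bar is in line with the gearbox front within about half a degree, with its pointer on the zero tick.
- The blanks' tops measured about 24.7 mm in the wrist view, where 24 mm is expected. They lie within about 1° of the feed direction.
- The tape measure is where it was.

**Not re-measured:** In the last overhead picture the arm hid the sanding block and the bin. The last wrist picture shows the wheel in the bin and the sanding block beside it, which I never touched. No check failed or disagreed.

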